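# Draw the brass sleeve out of the cork with sprung tongs

### The arm

A 6-joint arm with a two-finger parallel gripper is mounted at the origin on the work surface. World frame = base frame: x ahead of the robot, y to its left, z up, the work surface at z = 0. Lengths are in m, angles in degrees, forces in N, time in s.
With the tool pointing down it reaches from about 0.3 to 0.75 m from the base axis. Payload 8.5 kg.
Tool frame: the origin (TCP) lies midway between the tips of the shut fingers; the grasp point (between the pads) lies 19 mm behind it; z points along the fingers, y is the direction in which the jaws open and shut (so a half turn about z gives the same grasp; the last joint's range is limited). The gripper opens to 85 mm and grips with 20 to 120 N. Pads are 22 mm wide; open, the fingers measure 114 mm over their backs; the gripper's body (76 mm by 85 mm) begins 54 mm behind the grasp point. The pads swing forward as they close: fully open they stand 13 mm farther back than shut.
Start: joints at [-89.055, 21.807, 74.336, -0, 83.858, -12.336], TCP at [0.126, -0.535, 0.231] pointing down, gripper open.
Joint ranges: [-178.18, 178.18], [-50.72, 133.34], [12.68, 142.11], [-81.47, 261.47], [9.98, 163.14], [-165.26, 165.26]. Speed limits (degrees/s): [136.94, 136.94, 180, 180, 180, 180].

### API

Orientations are given as a 3x3 rotation matrix whose columns are the frame's x, y, z axes.
In Python, from rig import env, eyes, close_job gives the robot as it stands.
- The arm moves only by the tool jog_arm, never from a script. Its argument "deltas" is one flat list of numbers, 7 for each row, row after row: the shift along the tool's x, y, z in units of 0.75 m (1.0 is 0.75 m), then the turn, a rotation vector about the tool's x, y, z in units of 180 degrees (1.0 is 180 degrees), then the gripper command: -1 is fully open, 1 is shut, values between are in proportion. In form: [dx, dy, dz, ax, ay, az, fingers, dx, dy, dz, ax, ay, az, fingers, ...]. A call has 1 to 12 rows; each row is the pose to reach, as a shift and turn from the pose commanded when the call began, along the tool's axes at that moment, turning the shorter way round; what a row does not reach only later rows make up. A row lasts 1/12 s, in which the tool goes at most 41.7 mm and 7.16 degrees, less where a joint would pass 70% of its speed; a pose out of reach is approached as far as the arm can. A call with a number of a shift or a turn outside -1 to 1 is refused whole. A call with a gripper value outside its range is refused whole. The fingers move at their own pace and stop on an object; "grip_force" is the grip in N (left out, the last holds). Time passes only in rows, so rows that repeat a pose let the fingers close. It gives the time, the measured TCP pose, the force and the opening at its end, in the units of the state.
- env.observe(): the state, without advancing time (a new reading comes with each control period).
- eyes.get_image(name): name is "scene" or "top" or "wrist"; returns the picture (480x640x3 uint8, red, green, blue); there is no depth.
- eyes.camera_params(name): a dict with "intrinsics" (3x3 intrinsics, pixels), "k1" (the pictures are not rectified: a ray, as slopes to the right and down, at radius r is drawn at 1 + k1 r^2 times it, then the intrinsics apply), "R" (3x3) and "t" (3): a world point X has camera coordinates R X + t; the wrist camera has in their place "mount" (4x4, takes a point from camera to tool coordinates, whose origin is the TCP and whose axes are the flange's). Camera axes: x right, y down, z forward; pixel columns grow to the right and rows downward; lengths in m; the calibration is good to about 2 mm. A picture is of the moment at which its call begins: read the wrist's pose just before it. camera_params takes no time and is no camera call.
- close_job(): hands the job in, once; it reports no verdict.
The state is a dict: "time_s": time; "q": joint angles; "qvel": joint speeds; "joint_efforts": joint torques, N m; "position": TCP position; "tool_rot": TCP orientation; "ft_force": force on the tool from outside, world axes, zero at the start; "wrist_torque": the same for the moment, N m; "grip_width": finger opening in m.
Only numpy, scipy, OpenCV 4.12 (cv2) and the standard library are available. Lean on these libraries where they do the work, as an engineer would, in place of code of your own. Each camera call takes 0.05 s, during which the arm holds its last target.

### The job

The big cork stopper of the blue jar is clamped in the little vise, and a thin-walled brass sleeve is still stuck deep in its bore. Take the sprung steel tongs from their wooden block, squeeze them on the sleeve just firmly enough to draw it straight up out of the cork without crushing it or digging into the cork, and lower it into the small white dish before letting go of it. Then stand the tongs back in the slot of their block and leave everything else where it is.

Things in the scene. Friction and masses are not known exactly. Their poses are not given: they have to be found in the camera images.
- tongs: Sprung tongs of plain steel strip, 108 mm long, 65 g, standing tips down in the block. The pose is that of the bow at the top: z up along the tongs, arms close along y, origin on the midline 102 mm below the arms' pivots, level with the tips. The pivots are 16 mm apart. Take them by the two grip bars, fingers closing along y; 40 mm of tongs then stick up between the fingers.
- left_grip (a point): Centre of the left arm's grip bar, a horizontal steel bar 10 mm thick and 20 mm long (along x), 34 mm below the pivots and 68 mm above the tips. Over both bars the tongs measure about 42.5 mm when free, 38 mm when the tips are 20 mm apart inside, 36 mm at 15 mm apart and 34.5 mm when shut on the 10 mm sleeve.
- right_grip (a point): Centre of the right arm's grip bar. The spring pushes back on each finger at the bars with about 1.7 N per mm by which the width over the bars is squeezed below free (about 8 N at 38 mm, 14 N when shut on the sleeve). Whatever each finger presses beyond the spring arrives at its tip divided by 3.
- left_arm: The tongs' arm on their +y side. Origin at its pivot (top end). Its tip is 10 mm wide (along x), 3 mm thick and straight for its lowest 40 mm.
- right_arm: The tongs' arm on their -y side, alike. Origin at its pivot (top end).
- left_tip (a point): Lower end of the left arm, on the inner face of its tip, mid width. Free, the tips are 34 mm apart inside and 40 mm outside; on the 10 mm sleeve they are parallel.
- right_tip (a point): The same point of the right arm.
- block: Wooden tong block 64 x 92 x 50 mm, fixed. Origin at the centre of its underside, z up. In its top a slot 14 mm (x) by 46 mm (y) and 38 mm deep takes the tongs tips down, their y along the block's y; the slot's floor is 12 mm above the origin.
- vise: Swivelling head of a tiny cast iron vise clamped to the far edge of the shelf, fixed; jaw tops 90 mm above the shelf. Origin on the swivel axis, 24 mm above the shelf; x points to the outer jaw. It holds the cork.
- cork: Big cork stopper, upright between the vise jaws, diameter 60 mm, 60 mm tall, top 110 mm above the shelf and 20 mm above the jaws. Origin at the centre of its underside, z up, on the bore's axis. A wide bore, diameter 31 mm, goes down 32 mm; in the middle of its floor a narrow hole goes 14 mm further and holds the sleeve. Cork crumbles if the tongs press or pry on it with more than 12 N.
- bore_mouth (a point): Centre of the bore at the cork's top face.
- bore_floor (a point): Centre of the wide bore's floor, 32 mm below bore_mouth.
- sleeve: Thin-walled brass sleeve: upright tube, 10 mm outside diameter, 26 mm long, 12 g. Origin at the centre of its lower end, z along its axis. Its upper 12 to 15 mm show above the bore's floor, 17 to 20 mm below the cork's top. The cork grips it: drawing it out takes 4 to 6 N for the first 12 mm.
- sleeve_mid (a point): Middle of the sleeve, 13 mm above its lower end. Each tip must press on the sleeve with some 5 N to hold it against the cork's grip; above 13 N at a tip the thin tube is crushed.
- dish: Small shallow round white ceramic dish, loose, 96 mm across the rim, 18 mm high, 180 g. Origin at the centre of its underside, z up; the inner floor is 5 mm above the shelf and 72 mm across.
- jar: Bystander: open blue glass apothecary jar, 100 mm across, 158 mm tall. Origin at the centre of its underside.
- egg_timer: Bystander: chrome egg timer, 68 mm across, 70 mm tall. Origin at the centre of its underside.
- nutcracker: Bystander: steel nutcracker lying flat, 165 mm long, 64 mm wide. Origin under its middle, length along x.
- pepper_mill: Bystander: wooden pepper mill, 58 mm across, 150 mm tall. Origin at the centre of its underside.
- nut_bowl: Bystander: terracotta bowl with three walnuts, 112 mm across, 40 mm tall. Origin at the centre of its underside.
- small_cork_a: Bystander: small cork standing on its narrow end, 25 mm across, 30 mm tall. Origin at the centre of its underside.
- small_cork_b: Bystander: another small cork like it.
Not all that is in view belongs to the job. Leave any green, orange or purple look-alike of the tongs alone.

How it is judged:
By the outcome, as a careful person would: the job done as asked, in the order asked, and still so for the second after the job is handed in, with the robot touching nothing.
It also fails if it takes over 61 s, if anything falls off the work surface, if the arm or the gripper's body presses on something with over 40 N, if the wrist force passes 120 N, or if a joint passes its speed limit or range.

## Working session

There is one attempt and no reset: what is moved stays moved. The work goes in short steps, Python scripts to look and compute and a tool call to move; the robot and the scene stay as the last step left them, time stands still between calls to the robot, and variables do not carry over. Pictures are saved under pics/ and viewed, and the job is handed in when it is done.

Besides the shell and the picture viewer there is one more tool, called in YAML: its name, and indented under it one key for each argument. jog_arm: Moves the arm, as the interface text tells. Its arguments: {"type":"object","properties":{"deltas":{"type":"array"},"grip_force":{"type":"number"}},"required":["deltas"]}

```bash
ls; mkdir -p pics
python3 - <<'E'
from rig import env, eyes
import cv2
s=env.observe(); print(s)
for n in ["scene","top","wrist"]:
    im=eyes.get_image(n); cv2.imwrite(f"pics/{n}0.png",im[:,:,::-1]); print(n,eyes.camera_params(n))
E
```

```text
pics
{'time_s': 0.0, 'q': array([-8.90561805e+01,  2.18416910e+01,  7.43864743e+01, -7.80675548e-04,
        8.38586476e+01, -1.23351006e+01]), 'qvel': array([ 0.00940805, -0.1307613 ,  0.08695334, -0.00455555, -0.10709005,
        0.05400789]), 'joint_efforts': array([-8.93017459e-04, -4.48459554e+01, -2.31277835e+01, -2.61036421e-04,
        4.77577050e-03,  8.60252499e-06]), 'position': array([ 0.12632587, -0.53498129,  0.23069509]), 'tool_rot': array([[ 9.73263114e-01,  2.29693077e-01, -3.85032100e-05],
       [ 2.29692870e-01, -9.73261985e-01,  1.51474037e-03],
       [ 3.10451667e-04, -1.48308485e-03, -9.99998852e-01]]), 'ft_force': array([-0.04094713,  0.00310378,  0.32040526]), 'wrist_torque': array([-0.01724892,  0.03399826,  0.02375455]), 'grip_width': 0.08553684812153979}
scene {'intrinsics': array([[528.99201406,   0.        , 329.33406272],
       [  0.        , 528.99201406, 239.67215086],
       [  0.        ,   0.        ,   1.        ]]), 'k1': 0.004516661636390375, 'R': array([[-0.59931438,  0.80051224,  0.00155882],
       [ 0.66428078,  0.49840761, -0.55706454],
 
[... 359 characters left out ...]
     [-0.99783057, -0.01377927, -0.06437616],
       [ 0.06433437,  0.00345562, -0.99792242]]), 't': array([0.00176236, 0.51050769, 1.19530518])}
wrist {'intrinsics': array([[381.13109808,   0.        , 317.20956815],
       [  0.        , 381.13109808, 240.32392479],
       [  0.        ,   0.        ,   1.        ]]), 'k1': -0.07412917749505625, 'mount': array([[-5.56650103e-04, -9.48628076e-01, -3.16392894e-01,
         8.00119409e-02],
       [ 9.99999838e-01, -5.64957783e-04, -6.54730188e-05,
        -2.47771854e-04],
       [-1.16639084e-04, -3.16392879e-01,  9.48628237e-01,
        -1.42704359e-01],
       [ 0.00000000e+00,  0.00000000e+00,  0.00000000e+00,
         1.00000000e+00]])}
```

View pics/scene0.png

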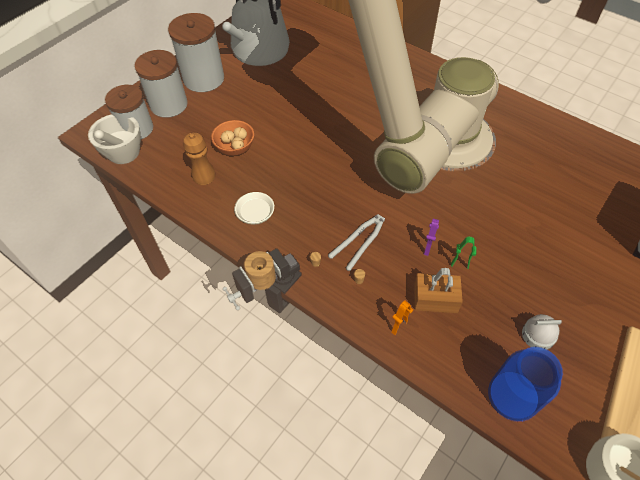

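View pics/top0.png

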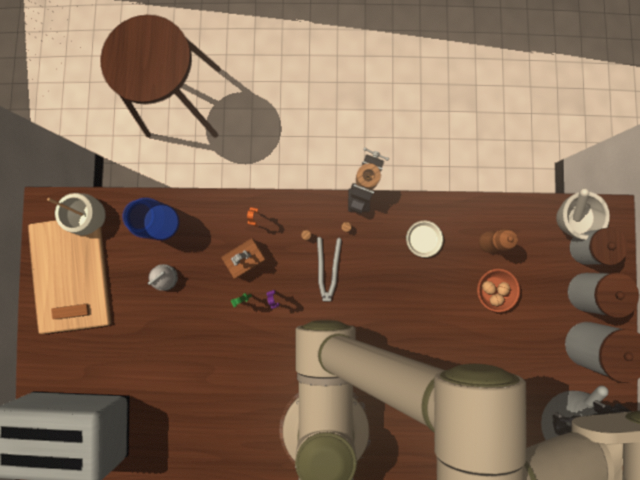

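View pics/wrist0.png

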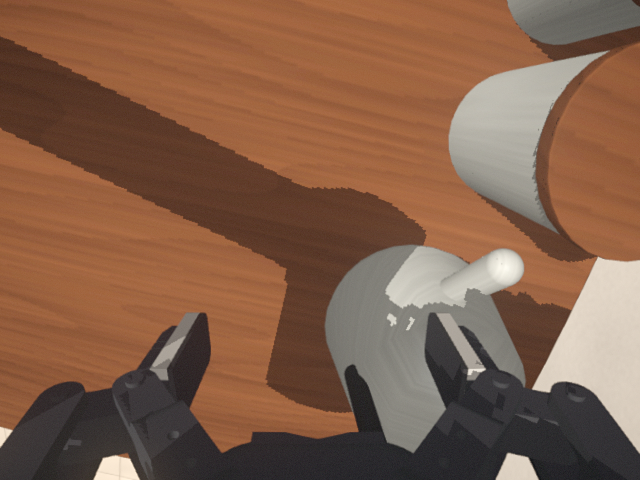

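```bash
cat > h.py <<'E'
import numpy as np, cv2
from rig import env, eyes
def cam(name,s=None):
    p=eyes.camera_params(name); K=np.array(p["intrinsics"]);k=p["k1"]
    if name=="wrist":
        s=s or env.observe(); M=np.array(p["mount"]); T=np.eye(4);T[:3,:3]=s["tool_rot"];T[:3,3]=s["position"]
        C=np.linalg.inv(T@M); return K,k,C[:3,:3],C[:3,3]
    return K,k,np.array(p["R"]),np.array(p["t"])
def proj(c,X):
    K,k,R,t=c; Y=np.atleast_2d(X)@R.T+t; a=Y[:,:2]/Y[:,2:]; a=a*(1+k*(a**2).sum(1,keepdims=True)); return a*[K[0,0],K[1,1]]+K[:2,2]
def ray(c,uv):
    K,k,R,t=c; a=(np.array(uv,float)-K[:2,2])/[K[0,0],K[1,1]]; b=a.copy()
    for _ in range(20): b=a/(1+k*(b@b))
    d=R.T@np.r_[b,1]; return -R.T@t, d/np.linalg.norm(d)
def onz(c,uv,z):
    o,d=ray(c,uv); return o+d*(z-o[2])/d[2]
def tri(c1,u1,c2,u2):
    o1,d1=ray(c1,u1);o2,d2=ray(c2,u2); A=np.c_[d1,-d2]; s=np.linalg.lstsq(A,o2-o1,rcond=None)[0]
    p,q=o1+s[0]*d1,o2+s[1]*d2; return (p+q)/2,np.linalg.norm(p-q)
def shot(name,fn,crop=None,sc=1):
    s=env.observe(); c=cam(name,s); im=eyes.get_image(name)[:,:,::-1].copy(); np.save(f"pics/{fn}.npy",im)
    if crop: x0,y0,x1,y1=crop; im=im[y0:y1,x0:x1]
    if sc!=1: im=cv2.resize(im,None,fx=sc,fy=sc,interpolation=cv2.INTER_CUBIC)
    cv2.imwrite(f"pics/{fn}.png",im); import pickle; pickle.dump((c,s),open(f"pics/{fn}.pkl","wb")); return c,s
def load(fn):
    import pickle; return (*pickle.load(open(f"pics/{fn}.pkl","rb")), np.load(f"pics/{fn}.npy"))
E
python3 - <<'E'
from h import *
t=cam("top");s=cam("scene")
im=cv2.imread("pics/top0.png"); cv2.imwrite("pics/topb.png",cv2.resize(im[200:320,200:300],None,fx=5,fy=5,interpolation=3))
cv2.imwrite("pics/topv.png",cv2.resize(im[140:260,330:450],None,fx=5,fy=5,interpolation=3))
im=cv2.imread("pics/scene0.png"); cv2.imwrite("pics/sb.png",cv2.resize(im[210:350,360:500],None,fx=4,fy=4,interpolation=3))
cv2.imwrite("pics/sv.png",cv2.resize(im[180:320,200:340],None,fx=4,fy=4,interpolation=3))
print(onz(t,(243,259),.05),onz(t,(369,175),.11),onz(t,(424,239),.018))
print(onz(s,(440,285),.05),onz(s,(261,266),.11),onz(s,(254,208),.018))
E
```

```text
[0.44676014 0.21893487 0.05      ] [ 0.65664788 -0.0967776   0.11      ] [ 0.50649719 -0.25180077  0.018     ]
[0.44329316 0.21922634 0.05      ] [ 0.65903474 -0.08653714  0.11      ] [ 0.50968768 -0.25118675  0.018     ]
```

View pics/topb.png

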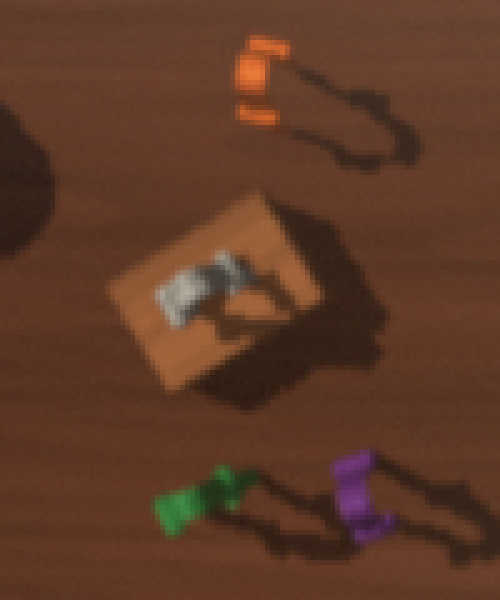

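View pics/topv.png

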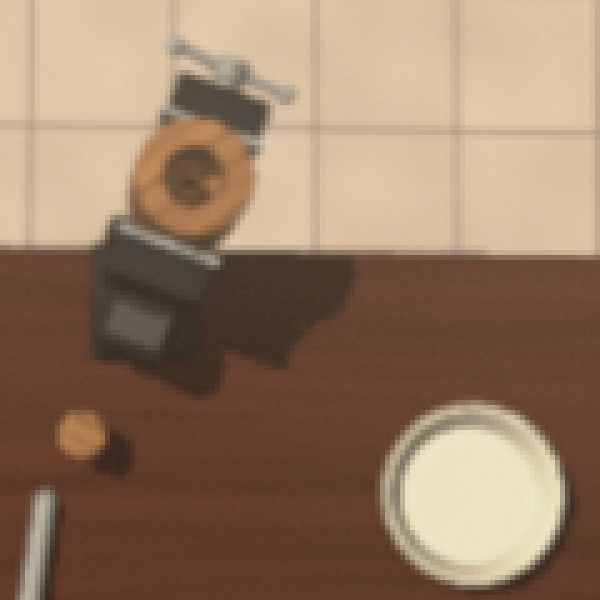

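View pics/sb.png

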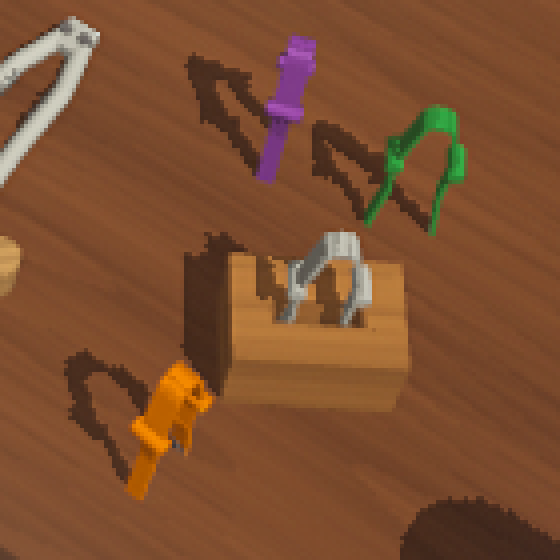

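View pics/sv.png

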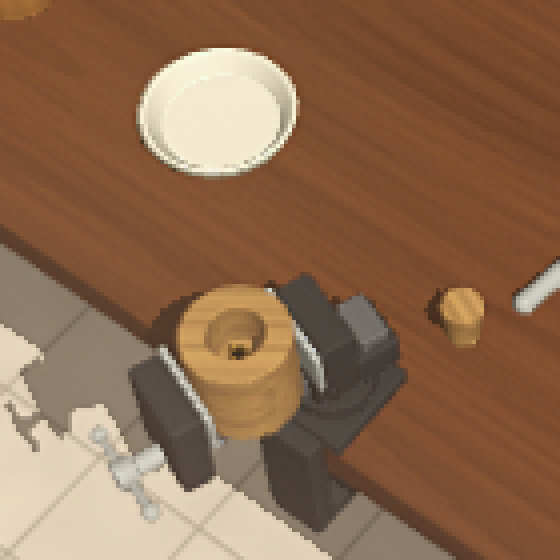

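Run:
```python
from h import *
t=cam("top");s=cam("scene")
P=np.array([onz(t,(200+a/5,200+b/5),.05) for a,b in [(107,287),(262,190),(325,300),(168,392)]])
print(P.round(4),P.mean(0)); 
S=np.array([onz(s,(360+a/4,210+b/4),.05) for a,b in [(230,254),(403,265),(408,368),(226,358)]]);print(S.round(4),S.mean(0))
for Q in (P,S):
    for i in range(4):
        d=Q[(i+1)%4]-Q[i];print(np.linalg.norm(d),np.degrees(np.arctan2(d[1],d[0])))
# cork bore, sleeve, dish
print("cork top",onz(t,(330+193/5,140+177/5),.11),onz(s,(200+238/4,180+332/4),.11))
print("dish top",onz(t,(330+474/5,140+494/5),.018),onz(s,(200+218/4,180+111/4),.018))
# bow top
print("bow",onz(t,(200+203/5,200+287/5),.12), tri(t,(200+203/5,200+287/5),s,(360+340/4,210+240/4)))
```

```text
[[0.45   0.2748 0.05  ]
 [0.501  0.196  0.05  ]
 [0.445  0.1623 0.05  ]
 [0.3968 0.2419 0.05  ]] [0.44821782 0.21876062 0.05      ]
[[0.4478 0.1663 0.05  ]
 [0.398  0.244  0.05  ]
 [0.4509 0.2762 0.05  ]
 [0.5027 0.1974 0.05  ]] [0.44984084 0.22096848 0.05      ]
0.09384482176335483 -57.07396344433327
0.0653400253866376 -148.94514983826002
0.0930997421503288 121.22346696134831
0.06255360231724641 31.691850550680563
0.09232573166319723 122.6530744211689
0.061884586547917855 31.31440264348352
0.09422062556295263 -56.658011635923245
0.0630887081726607 -150.3760543289027
cork top [ 0.65563652 -0.09579943  0.11      ] [ 0.65546082 -0.09368608  0.11      ]
dish top [ 0.50705523 -0.25392476  0.018     ] [ 0.50839426 -0.25072393  0.018     ]
bow [0.44967681 0.21208728 0.12      ] (array([0.44809432, 0.21605871, 0.11612598]), np.float64(0.007182832804359078))
```

```bash
cat >> h.py <<'E'
from scipy.spatial.transform import Rotation as Ro
def delta(pos,yaw,s=None):
    s=s or env.observe(); R=np.array(s["tool_rot"]); d=R.T@(np.array(pos)-s["position"])/.75
    y=np.radians(yaw); T=np.array([[np.cos(y),np.sin(y),0],[np.sin(y),-np.cos(y),0],[0,0,-1.]])
    r=Ro.from_matrix(R.T@T).as_rotvec(degrees=True)/180
    print("t",round(s["time_s"],2),"pos",s["position"].round(4),"yaw",round(np.degrees(np.arctan2(R[1,0],R[0,0])),2),"tilt",R[:,2].round(4),"w",round(s["grip_width"],4),"F",np.round(s["ft_force"],2),"T",np.round(s["wrist_torque"],3))
    print("delta",d.round(5),r.round(5))
E
python3 -c "
from h import *
delta((.449,.22,.23),32)"
```

```text
t 0.15 pos [ 0.1263 -0.5351  0.2309] yaw 13.28 tilt [-0.      0.0011 -1.    ] w 0.085 F [0.57 0.26 0.06] T [ 0.03   0.012 -0.02 ]
delta [ 0.64999 -0.881    0.00225] [-0.00033 -0.00013 -0.10399]
```

jog_arm:
  deltas: [0.65,-0.881,0.002,0,0,-0.104,-0.4,0.65,-0.881,0.002,0,0,-0.104,-0.4,0.65,-0.881,0.002,0,0,-0.104,-0.4,0.65,-0.881,0.002,0,0,-0.104,-0.4,0.65,-0.881,0.002,0,0,-0.104,-0.4,0.65,-0.881,0.002,0,0,-0.104,-0.4,0.65,-0.881,0.002,0,0,-0.104,-0.4,0.65,-0.881,0.002,0,0,-0.104,-0.4,0.65,-0.881,0.002,0,0,-0.104,-0.4,0.65,-0.881,0.002,0,0,-0.104,-0.4,0.65,-0.881,0.002,0,0,-0.104,-0.4,0.65,-0.881,0.002,0,0,-0.104,-0.4]
  grip_force: 20

```text
time_s: 1.15
position: [0.3229, -0.0735, 0.2306]
tool_rot: [[0.848, 0.529, 0.001], [0.529, -0.848, -0.0], [0.0, 0.001, -1.0]]
ft_force: [1.1, -1.2, 0.6]
grip_width: 0.0596
```

```bash
python3 -c "
from h import *
delta((.449,.22,.23),32)"
```

```text
t 1.15 pos [ 0.3229 -0.0735  0.2306] yaw 31.96 tilt [ 5.e-04 -3.e-04 -1.e+00] w 0.0596 F [ 1.13 -1.23  0.57] T [-0.038 -0.001 -0.002]
delta [ 0.3498  -0.24297  0.00072] [ 1.8e-04 -9.0e-05 -2.1e-04]
```

jog_arm:
  deltas: [0.35,-0.243,0,0,0,0,-0.4,0.35,-0.243,0,0,0,0,-0.4,0.35,-0.243,0,0,0,0,-0.4,0.35,-0.243,0,0,0,0,-0.4,0.35,-0.243,0,0,0,0,-0.4,0.35,-0.243,0,0,0,0,-0.4,0.35,-0.243,0,0,0,0,-0.4,0.35,-0.243,0,0,0,0,-0.4,0.35,-0.243,0,0,0,0,-0.4,0.35,-0.243,0,0,0,0,-0.4,0.35,-0.243,0,0,0,0,-0.4,0.35,-0.243,0,0,0,0,-0.4]

```text
time_s: 2.15
position: [0.4485, 0.2172, 0.2305]
tool_rot: [[0.849, 0.529, -0.0], [0.529, -0.849, -0.0], [-0.0, 0.0, -1.0]]
ft_force: [-0.8, -0.5, -0.4]
grip_width: 0.0598
```

```bash
python3 -c "
from h import *
delta((.449,.22,.23),32); shot('wrist','w1')"
```

```text
t 2.15 pos [0.4485 0.2172 0.2305] yaw 31.93 tilt [-2.e-04 -2.e-04 -1.e+00] w 0.0598 F [-0.76 -0.45 -0.43] T [ 0.007 -0.021  0.064]
delta [ 0.00253 -0.00286  0.00066] [ 2.0e-05  1.1e-04 -3.8e-04]
```

View pics/w1.png

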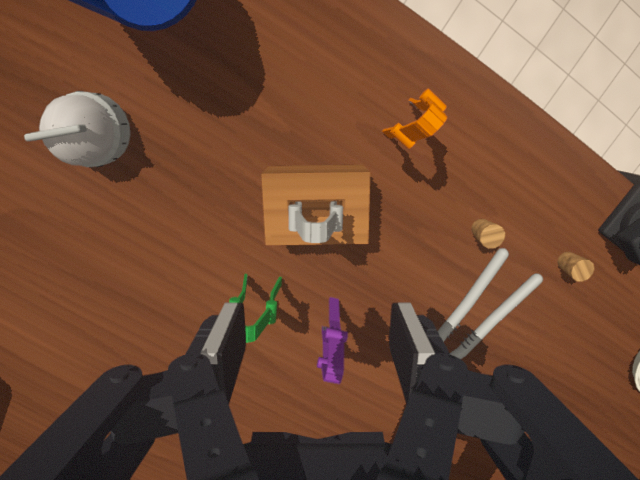

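Run:
```python
from h import *
im=np.load("pics/w1.npy");cv2.imwrite("pics/w1z.png",cv2.resize(im[155:255,250:380],None,fx=6,fy=6,interpolation=3))
```

```text
(no output)
```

View pics/w1z.png

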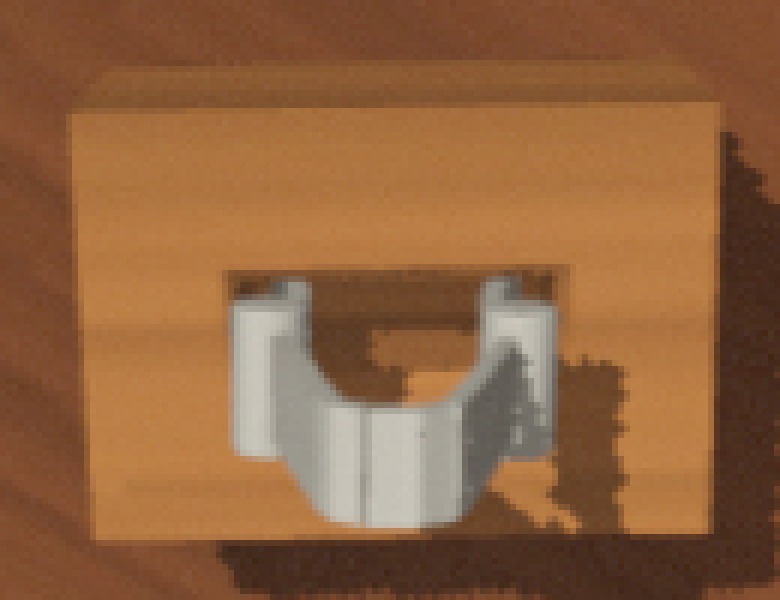

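Run:
```python
from h import *
c,s,im=load("w1")
def P(l,z): return np.array([onz(c,(250+a/6,155+b/6),z) for a,b in l])
B=P([(70,113),(720,102),(713,533),(93,540)],.05); print(B.round(4),B.mean(0))
for i in range(4):
    d=B[(i+1)%4]-B[i];print(np.linalg.norm(d).round(4),np.degrees(np.arctan2(d[1],d[0])).round(2))
S=P([(225,268),(567,268)],.05); d=S[1]-S[0]; print("slot",S.round(4),S.mean(0),np.linalg.norm(d),np.degrees(np.arctan2(d[1],d[0])))
G=P([(232,300),(556,300),(553,457),(232,457)],.085); print("bars",G.round(4),G.mean(0),np.linalg.norm(G[1]-G[0]),np.linalg.norm(G[3]-G[0]))
d=G[1]-G[0];print(np.degrees(np.arctan2(d[1],d[0])))
W=P([(345,525),(440,525),(345,403),(440,403)],.12);print("bow",W.mean(0))
```

```text
[[0.4502 0.2745 0.05  ]
 [0.5    0.1974 0.05  ]
 [0.4463 0.162  0.05  ]
 [0.3963 0.2402 0.05  ]] [0.44822196 0.21851706 0.05      ]
0.0918 -57.14
0.0643 -146.62
0.0928 122.58
0.0639 32.45
slot [[0.4425 0.2445 0.05  ]
 [0.4686 0.2026 0.05  ]] [0.45554318 0.2235622  0.05      ] 0.04926331565577964 -58.10433942553257
bars [[0.4474 0.2433 0.085 ]
 [0.4694 0.2078 0.085 ]
 [0.4515 0.1965 0.085 ]
 [0.4291 0.2325 0.085 ]] [0.44935258 0.22001873 0.085     ] 0.041794827322305224 0.021192466440154895
-58.10471545452661
bow [0.4487472  0.21957361 0.12      ]
```

```bash
python3 -c "
from h import *
delta((.449,.2195,.060),32.1)"
```

```text
t 2.2 pos [0.4486 0.2171 0.2306] yaw 31.92 tilt [ 1.e-04 -1.e-04 -1.e+00] w 0.0597 F [ 0.04  0.43 -0.24] T [-0.054 -0.016  0.023]
delta [ 0.00209 -0.00242  0.22748] [ 3.00e-05  0.00e+00 -1.02e-03]
```

jog_arm:
  deltas: [0.0021,-0.0024,0.05,0,0,-0.001,-0.4,0.0021,-0.0024,0.1,0,0,-0.001,-0.4,0.0021,-0.0024,0.13,0,0,-0.001,-0.4,0.0021,-0.0024,0.13,0,0,-0.001,-0.4,0.0021,-0.0024,0.13,0,0,-0.001,-0.4]

```text
time_s: 2.62
position: [0.4492, 0.2198, 0.1332]
tool_rot: [[0.847, 0.532, -0.001], [0.532, -0.847, -0.0], [-0.001, -0.0, -1.0]]
ft_force: [0.4, 1.5, 0.5]
grip_width: 0.06
```

```bash
python3 -c "
from h import *
delta((.449,.2195,.060),32.1); shot('wrist','w2')"
```

```text
t 2.62 pos [0.4492 0.2198 0.1332] yaw 32.12 tilt [-1.1e-03 -3.0e-04 -1.0e+00] w 0.06 F [0.43 1.49 0.5 ] T [ 0.    -0.038  0.019]
delta [-0.00038  0.00026  0.09763] [-1.1e-04  3.4e-04  8.0e-05]
```

View pics/w2.png

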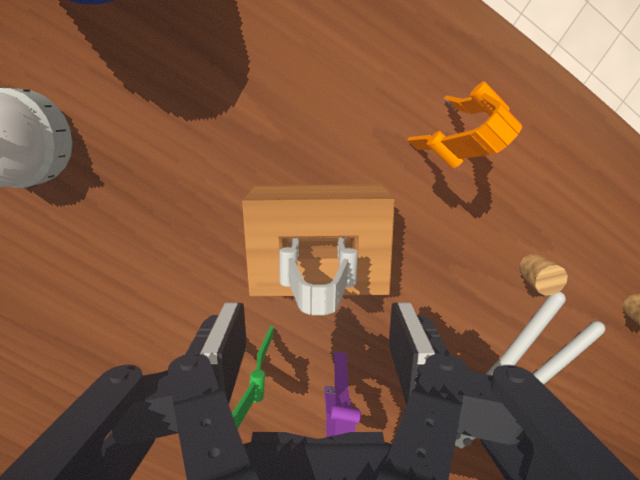

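jog_arm:
  deltas: [-0.0004,0.0003,0.04,0,0,0,-0.4,-0.0004,0.0003,0.08,0,0,0,-0.4,-0.0004,0.0003,0.0975,0,0,0,-0.4,-0.0004,0.0003,0.0975,0,0,0,-0.4,-0.0004,0.0003,0.0975,0,0,0,-0.4]

```text
time_s: 3.08
position: [0.4502, 0.2202, 0.0613]
tool_rot: [[0.847, 0.532, 0.002], [0.532, -0.847, 0.001], [0.002, 0.001, -1.0]]
ft_force: [0.9, 0.7, 0.1]
grip_width: 0.0596
```

```bash
python3 -c "
from h import *
delta((.449,.2195,.060),32.1); shot('wrist','w3')"
```

```text
t 3.08 pos [0.4502 0.2202 0.0613] yaw 32.16 tilt [ 2.3e-03  5.0e-04 -1.0e+00] w 0.0596 F [0.9  0.7  0.13] T [-0.013 -0.025 -0.05 ]
delta [-0.00184 -0.       0.00179] [ 0.00025 -0.00071  0.00036]
```

View pics/w3.png

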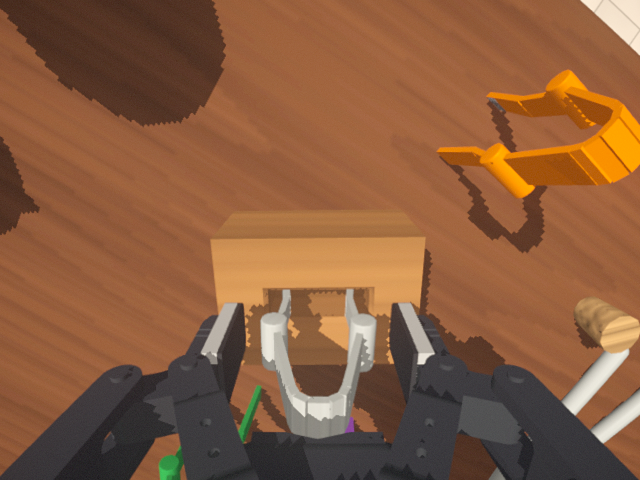

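jog_arm:
  deltas: [-0.001,0,0.0015,0,0,0,0.1,-0.001,0,0.0015,0,0,0,0.15,-0.001,0,0.0015,0,0,0,0.15,-0.001,0,0.0015,0,0,0,0.15,-0.001,0,0.0015,0,0,0,0.15,-0.001,0,0.0015,0,0,0,0.15]
  grip_force: 30

```text
time_s: 3.63
position: [0.4496, 0.22, 0.0604]
tool_rot: [[0.846, 0.533, 0.004], [0.533, -0.846, 0.001], [0.004, 0.001, -1.0]]
ft_force: [0.3, -0.2, 6.4]
grip_width: 0.037
```

```bash
python3 -c "
from h import *
delta((.449,.2195,.060),32.1); shot('wrist','w4')"
```

```text
t 3.63 pos [0.4496 0.22   0.0604] yaw 32.19 tilt [ 3.8e-03  7.0e-04 -1.0e+00] w 0.037 F [ 0.28 -0.21  6.43] T [-0.06   0.016  0.003]
delta [-0.00099  0.00011  0.00048] [ 0.00046 -0.00115  0.00049]
```

View pics/w4.png

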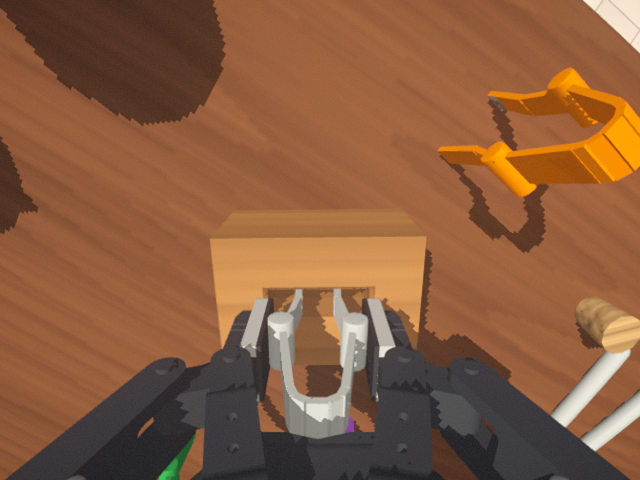

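jog_arm:
  deltas: [-0.0005,0,-0.02,0,-0.001,0,0.15,-0.0005,0,-0.05,0,-0.001,0,0.15,-0.0005,0,-0.1,0,-0.001,0,0.15,-0.0005,0,-0.15,0,-0.001,0,0.15,-0.0005,0,-0.17,0,-0.001,0,0.15,-0.0005,0,-0.17,0,-0.001,0,0.15]

```text
time_s: 4.18
position: [0.4497, 0.22, 0.1907]
tool_rot: [[0.846, 0.533, 0.006], [0.533, -0.846, 0.0], [0.005, 0.003, -1.0]]
ft_force: [0.2, 0.1, -0.6]
grip_width: 0.0365
```

```bash
python3 -c "
from h import *
delta((.655,-.094,.19),0); shot('wrist','w5')"
```

```text
t 4.18 pos [0.4497 0.22   0.1907] yaw 32.19 tilt [ 6.2e-03  3.0e-04 -1.0e+00] w 0.0365 F [ 0.15  0.06 -0.56] T [-0.009  0.038 -0.067]
delta [0.00866 0.50015 0.00255] [ 0.00046 -0.00194  0.17884]
```

View pics/w5.png

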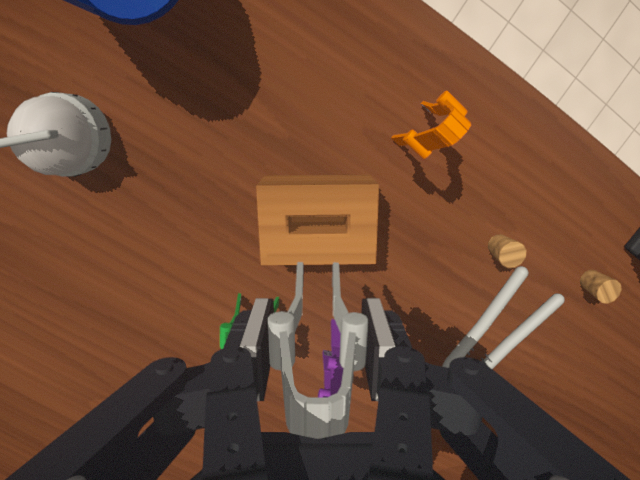

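Run:
```python
from h import *
c,s,im=load("w5")
R=np.array(s["tool_rot"]);p=s["position"]
def ontool(uv,z):
    o,d=ray(c,uv); o=R.T@(o-p); d=R.T@d; return o+d*(z-o[2])/d[2]
for uv in [(297,264),(304,264),(332,264),(339,264),(318,264)]: print(uv,ontool(uv,.0484).round(4))
print(proj(c,[p+R@np.array([x,y,.0484]) for x,y in [(5,-8),(5,8),(-5,-8),(-5,8)] for x,y in [(x/1000,y/1000)]]))
cv2.imwrite("pics/w5z.png",cv2.resize(im[240:340,260:380],None,fx=6,fy=6,interpolation=3))
delta((.655,-.094,.19),32)
```

```text
(297, 264) [ 0.0029 -0.0116  0.0484]
(304, 264) [ 0.0029 -0.0078  0.0484]
(332, 264) [0.0029 0.0073 0.0484]
(339, 264) [0.0029 0.0111 0.0484]
(318, 264) [ 0.0029 -0.0003  0.0484]
[[303.60541627 260.44836371]
 [333.33187471 260.43222633]
 [303.8289258  277.48104447]
 [333.08919357 277.46477313]]
t 4.23 pos [0.4487 0.2198 0.1881] yaw 32.19 tilt [ 1.9e-03 -6.0e-04 -1.0e+00] w 0.0363 F [ 0.89  0.6  -0.05] T [-0.015  0.067 -0.066]
delta [ 0.00996  0.5006  -0.00172] [ 0.00049 -0.0004   0.00105]
```

View pics/w5z.png

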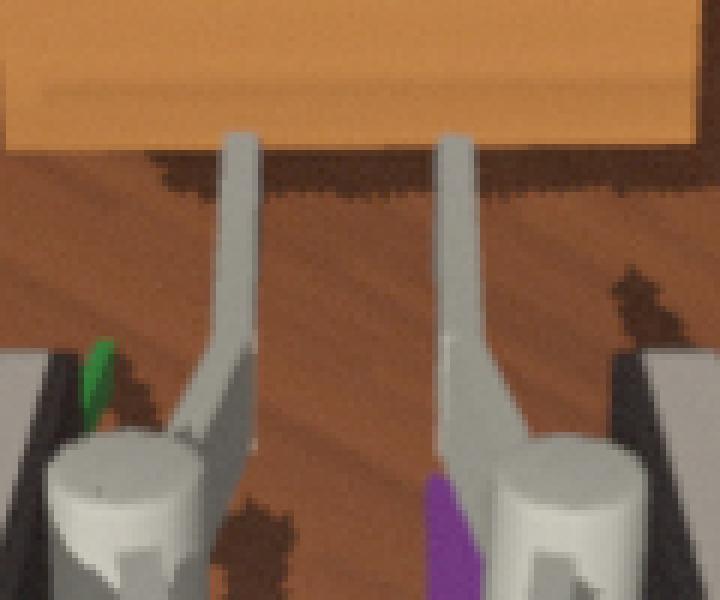

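jog_arm:
  deltas: [0.01,0.5,0,0,-0.0005,0.001,0.15,0.01,0.5,0,0,-0.0005,0.001,0.15,0.01,0.5,0,0,-0.0005,0.001,0.15,0.01,0.5,0,0,-0.0005,0.001,0.15,0.01,0.5,0,0,-0.0005,0.001,0.15,0.01,0.5,0,0,-0.0005,0.001,0.15,0.01,0.5,0,0,-0.0005,0.001,0.15,0.01,0.5,0,0,-0.0005,0.001,0.15,0.01,0.5,0,0,-0.0005,0.001,0.15,0.01,0.5,0,0,-0.0005,0.001,0.15,0.01,0.5,0,0,-0.0005,0.001,0.15,0.01,0.5,0,0,-0.0005,0.001,0.15]

```text
time_s: 5.23
position: [0.6536, -0.0934, 0.1846]
tool_rot: [[0.848, 0.53, -0.007], [0.53, -0.848, -0.001], [-0.006, -0.002, -1.0]]
ft_force: [0.0, 0.8, 0.0]
grip_width: 0.036
```

Run:
```python
from h import *
delta((.655,-.094,.19),32); shot('wrist','w6')
im=np.load("pics/w6.npy");cv2.imwrite("pics/w6z.png",cv2.resize(im[180:340,220:420],None,fx=4,fy=4,interpolation=3))
```

```text
t 5.23 pos [ 0.6536 -0.0934  0.1846] yaw 31.99 tilt [-0.0067 -0.0013 -1.    ] w 0.036 F [0.02 0.78 0.01] T [-0.001 -0.002 -0.018]
delta [ 0.00119  0.00164 -0.00726] [-7.70e-04  2.05e-03 -5.00e-05]
```

View pics/w6.png

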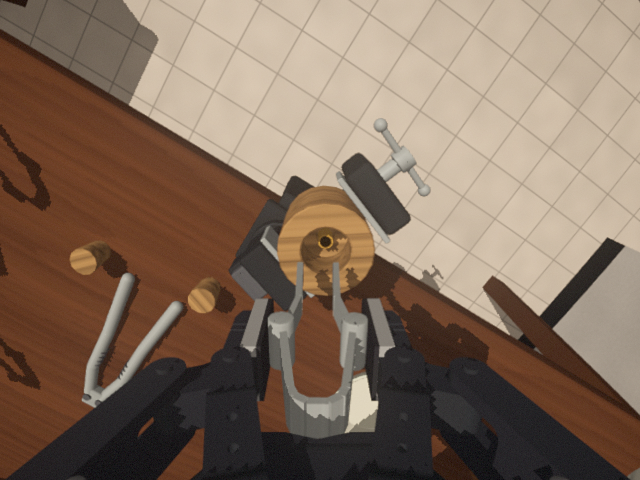

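View pics/w6z.png

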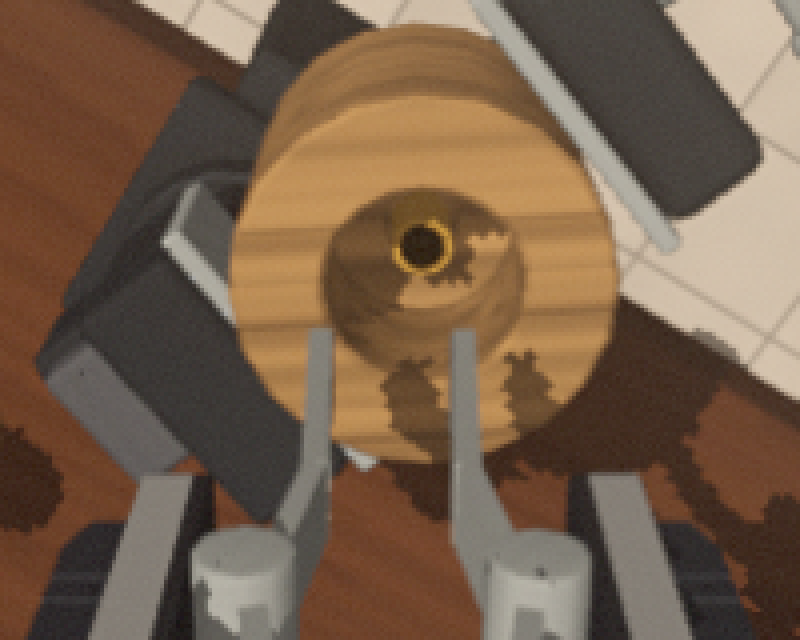

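```bash
cat > m.py <<'E'
from h import *
def ell(fn,x,y): pass
c,s,im=load("w6")
R=np.array(s["tool_rot"]);p=s["position"]
Z=lambda a,b:(220+a/4,180+b/4)
print("sleeve",onz(c,Z(421,245),.0915), "diam",np.linalg.norm(onz(c,Z(390,245),.0915)-onz(c,Z(452,245),.0915)))
print("bore",[onz(c,Z(*q),.11).round(4) for q in [(322,282),(524,282),(423,187)]])
print("cork l,r",onz(c,Z(232,275),.11),onz(c,Z(617,275),.11), (onz(c,Z(232,275),.11)+onz(c,Z(617,275),.11))/2)
o=np.array([-.001,-.0003,.0484]); print("tipmid world",p+R@o)
E
python3 m.py; python3 -c "
from h import *
delta((.655,-.094,.19),32)"
```

```text
sleeve [ 0.65609703 -0.09697301  0.0915    ] diam 0.010115780743332813
bore [array([ 0.6483, -0.0837,  0.11  ]), array([ 0.6646, -0.1097,  0.11  ]), array([ 0.6691, -0.0887,  0.11  ])]
cork l,r [ 0.64205819 -0.07159307  0.11      ] [ 0.67297694 -0.12106317  0.11      ] [ 0.65751756 -0.09632812  0.11      ]
tipmid world [ 0.65222159 -0.09378106  0.13617571]
t 5.28 pos [ 0.6536 -0.0928  0.1852] yaw 32.05 tilt [-0.0059 -0.0017 -1.    ] w 0.0363 F [-0.45 -0.34 -1.12] T [0.011 0.009 0.007]
delta [ 0.00077  0.00234 -0.00639] [-0.00055  0.00187  0.00026]
```

jog_arm:
  deltas: [0.0018,0.0064,0,-0.0005,0.0019,0,0.15,0.0018,0.0064,0.01,-0.0005,0.0019,0,0.15,0.0018,0.0064,0.018,-0.0005,0.0019,0,0.15,0.0018,0.0064,0.018,-0.0005,0.0019,0,0.15,0.0018,0.0064,0.018,-0.0005,0.0019,0,0.15]

```text
time_s: 5.7
position: [0.6575, -0.0968, 0.1719]
tool_rot: [[0.848, 0.53, 0.001], [0.53, -0.848, -0.0], [0.0, 0.0, -1.0]]
ft_force: [0.5, -0.3, -0.1]
grip_width: 0.0367
```

Run:
```python
from h import *
delta((.6561,-.097,.168),32); shot('wrist','w7')
im=np.load("pics/w7.npy");cv2.imwrite("pics/w7z.png",cv2.resize(im[180:340,220:420],None,fx=4,fy=4,interpolation=3)) 
delta((.6561,-.097,.168),32)
```

```text
t 5.7 pos [ 0.6575 -0.0968  0.1719] yaw 32.02 tilt [ 5.e-04 -2.e-04 -1.e+00] w 0.0367 F [ 0.54 -0.32 -0.1 ] T [-0.007 -0.005 -0.066]
delta [-0.00174 -0.00075  0.00526] [ 0.00014 -0.00011  0.00012]
t 5.75 pos [ 0.6577 -0.0969  0.1725] yaw 32.02 tilt [ 1.4e-03 -5.0e-04 -1.0e+00] w 0.0367 F [-0.24  0.58  0.2 ] T [ 0.025  0.01  -0.075]
delta [-0.0019  -0.00106  0.00595] [ 0.00037 -0.00031  0.0001 ]
```

View pics/w7z.png

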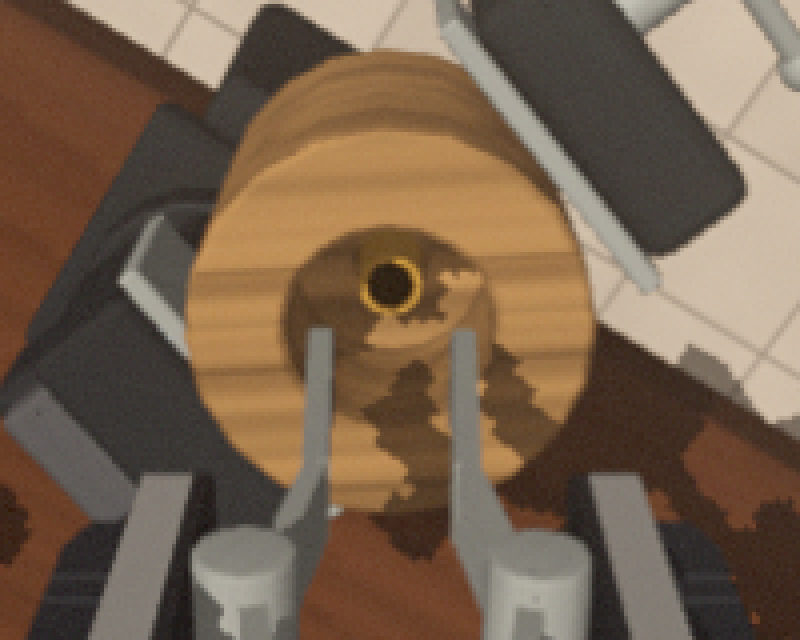

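Run:
```python
from h import *
c,s,im=load("w7")
R=np.array(s["tool_rot"]);p=s["position"]
def ontool(uv,z):
    o,d=ray(c,uv); o=R.T@(o-p); d=R.T@d; return (o+d*(z-o[2])/d[2]).round(4)
Z=lambda a,b:(220+a/4,180+b/4)
for z in (.079,.081,.083): print("sleeve",ontool(Z(391,284),z))
print("tips front",ontool(Z(319,329),.0484),ontool(Z(465,329),.0484), "mid",ontool(Z(392,329),.0484))
print("bore",ontool(Z(281,325),.062),ontool(Z(496,325),.062),ontool(Z(390,227),.062))
print("world sleeve",onz(c,Z(391,284),.0915))
```

```text
sleeve [-0.0008 -0.0003  0.079 ]
sleeve [-0.0015 -0.0003  0.081 ]
sleeve [-0.0022 -0.0003  0.083 ]
tips front [ 0.004  -0.0101  0.0484] [0.0039 0.0096 0.0484] mid [ 0.004  -0.0002  0.0484]
bore [-0.0008 -0.0162  0.062 ] [-0.0009  0.0148  0.062 ] [ 0.014  -0.0005  0.062 ]
world sleeve [ 0.6562694  -0.09719424  0.0915    ]
```

jog_arm:
  deltas: [-0.0007,-0.0002,0.01,0,0,0,0.15,-0.0007,-0.0002,0.02,0,0,0,0.15,-0.0007,-0.0002,0.03,0,0,0,0.15,-0.0007,-0.0002,0.04,0,0,0,0.15,-0.0007,-0.0002,0.04,0,0,0,0.15]

```text
time_s: 6.17
position: [0.6566, -0.0972, 0.1403]
tool_rot: [[0.848, 0.53, -0.001], [0.53, -0.848, 0.0], [-0.001, -0.001, -1.0]]
ft_force: [-0.4, 0.7, -0.7]
grip_width: 0.0364
```

Run:
```python
from h import *
delta((.6561,-.097,.1305),32); shot('wrist','w8')
im=np.load("pics/w8.npy");cv2.imwrite("pics/w8z.png",cv2.resize(im[180:340,220:420],None,fx=4,fy=4,interpolation=3)) 
delta((.6561,-.097,.1305),32)
```

```text
t 6.17 pos [ 0.6566 -0.0972  0.1403] yaw 32.0 tilt [-1.5e-03  5.0e-04 -1.0e+00] w 0.0364 F [-0.36  0.67 -0.69] T [-0.005 -0.022 -0.004]
delta [-0.00046 -0.00054  0.01307] [-3.8e-04  3.2e-04 -1.0e-05]
t 6.22 pos [ 0.657  -0.0973  0.1413] yaw 32.0 tilt [-2.e-04  1.e-04 -1.e+00] w 0.0367 F [-0.71 -0.19 -0.85] T [-0.041  0.003  0.001]
delta [-0.0008  -0.00092  0.01444] [-6.e-05  5.e-05 -1.e-05]
```

View pics/w8z.png

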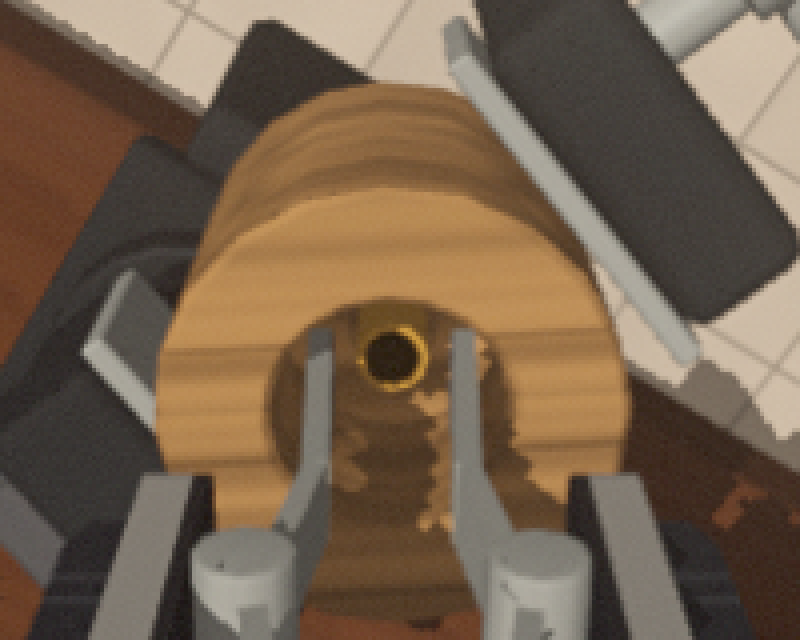

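Run:
```python
from h import *
c,s,im=load("w8")
R=np.array(s["tool_rot"]);p=s["position"]
def ontool(uv,z):
    o,d=ray(c,uv); o=R.T@(o-p); d=R.T@d; return (o+d*(z-o[2])/d[2]).round(4)
Z=lambda a,b:(220+a/4,180+b/4)
for z in (.047,.049,.051): print("sleeve",ontool(Z(394,357),z), ontool(Z(360,357),z)-ontool(Z(429,357),z))
print("bore",ontool(Z(268,415),.0303),ontool(Z(513,415),.0303),ontool(Z(392,299),.0303))
```

```text
sleeve [0.0005 0.     0.047 ] [ 0.     -0.0093  0.    ]
sleeve [-0.0004  0.      0.049 ] [ 0.     -0.0094  0.    ]
sleeve [-0.0012  0.      0.051 ] [ 0.     -0.0094  0.    ]
bore [-0.0003 -0.0157  0.0303] [-0.0004  0.0148  0.0303] [ 0.0151 -0.0003  0.0303]
```

jog_arm:
  deltas: [0,0,0.007,0,0,0,0.15,0,0,0.0135,0,0,0,0.15,0,0,0.0135,0,0,0,0.15,0,0,0.0135,0,0,0,0.15]

```text
time_s: 6.55
position: [0.6573, -0.0974, 0.1323]
tool_rot: [[0.848, 0.53, 0.001], [0.53, -0.848, -0.001], [0.001, 0.001, -1.0]]
ft_force: [0.3, 0.8, -1.2]
grip_width: 0.0365
```

Run:
```python
from h import *
delta((.6561,-.097,.1305),32); shot('wrist','w9')
im=np.load("pics/w9.npy");cv2.imwrite("pics/w9z.png",cv2.resize(im[180:340,220:420],None,fx=4,fy=4,interpolation=3)) 
delta((.6561,-.097,.1305),32)
```

```text
t 6.55 pos [ 0.6573 -0.0974  0.1323] yaw 32.0 tilt [ 1.5e-03 -5.0e-04 -1.0e+00] w 0.0365 F [ 0.29  0.81 -1.21] T [-0.004 -0.014 -0.004]
delta [-0.00112 -0.00127  0.00237] [ 0.00039 -0.00031 -0.     ]
t 6.6 pos [ 0.6575 -0.0974  0.1326] yaw 32.0 tilt [ 2.e-03 -7.e-04 -1.e+00] w 0.0367 F [ 0.76 -0.72 -0.24] T [-0.024 -0.01   0.043]
delta [-0.00124 -0.00143  0.00276] [ 0.00053 -0.00042 -0.     ]
```

View pics/w9z.png

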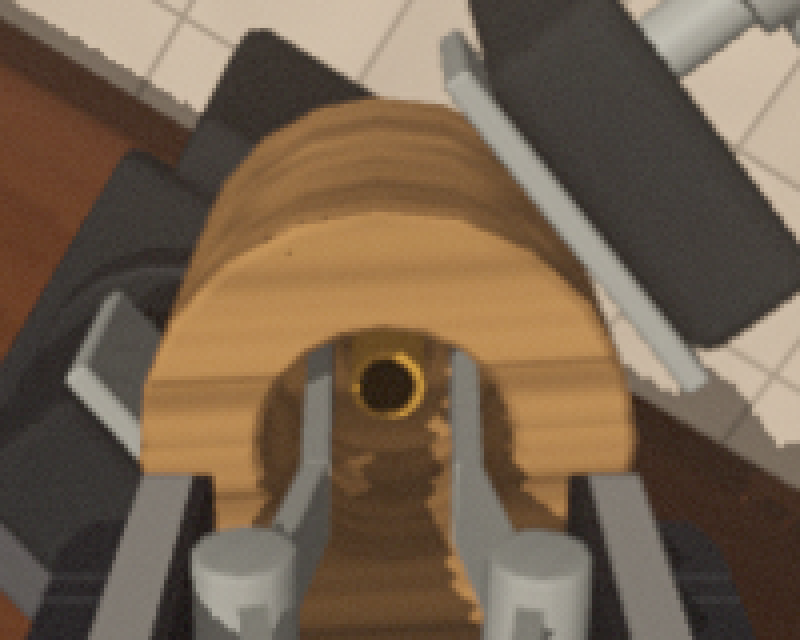

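jog_arm:
  deltas: [-0.0003,-0.0007,0.002,0,0,0,0.15,-0.0003,-0.0007,0.002,0,0,0,0.15,-0.0003,-0.0007,0.002,0,0,0,0.2,-0.0003,-0.0007,0.002,0,0,0,0.25,-0.0003,-0.0007,0.002,0,0,0,0.35,-0.0003,-0.0007,0.002,0,0,0,0.4,-0.0003,-0.0007,0.002,0,0,0,0.4,-0.0003,-0.0007,0.002,0,0,0,0.4]
  grip_force: 36

```text
time_s: 7.27
position: [0.657, -0.097, 0.1311]
tool_rot: [[0.848, 0.53, 0.002], [0.53, -0.848, -0.001], [0.001, 0.002, -1.0]]
ft_force: [-0.9, 1.5, 1.1]
grip_width: 0.0331
```

Run:
```python
from h import *
delta((.6561,-.097,.1305),32); shot('wrist','w10')
im=np.load("pics/w10.npy");cv2.imwrite("pics/w10z.png",cv2.resize(im[180:340,220:420],None,fx=4,fy=4,interpolation=3)) 
delta((.6561,-.097,.1305),32)
```

```text
t 7.27 pos [ 0.657  -0.097   0.1311] yaw 32.0 tilt [ 2.1e-03 -7.0e-04 -1.0e+00] w 0.0331 F [-0.87  1.52  1.13] T [0.1   0.051 0.032]
delta [-0.00099 -0.00063  0.00084] [ 5.4e-04 -4.5e-04  3.0e-05]
t 7.32 pos [ 0.657  -0.097   0.1311] yaw 32.0 tilt [ 2.1e-03 -7.0e-04 -1.0e+00] w 0.0332 F [0.1  0.64 0.76] T [0.127 0.036 0.018]
delta [-0.00098 -0.00068  0.00086] [ 0.00054 -0.00046  0.     ]
```

View pics/w10z.png

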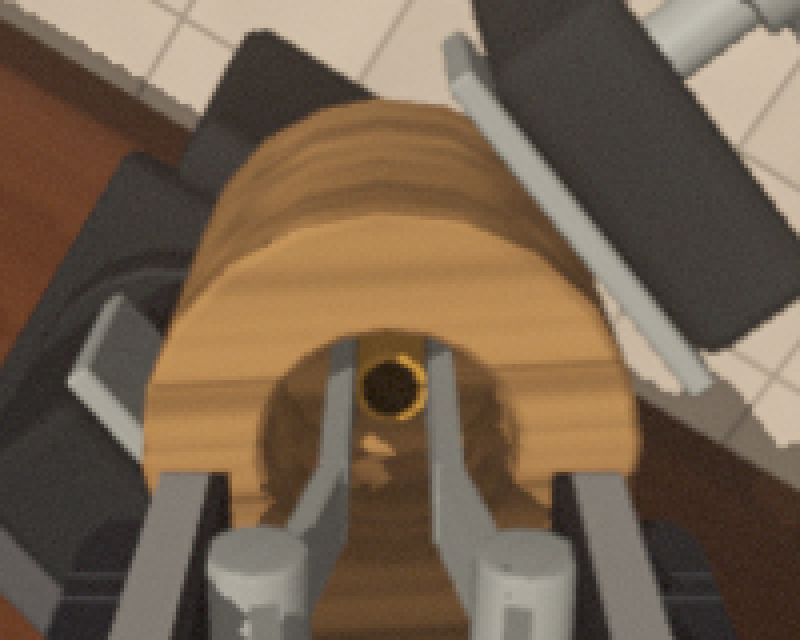

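jog_arm:
  deltas: [0,0,-0.003,0,0,0,0.4,0,0,-0.006,0,0,0,0.4,0,0,-0.009,0,0,0,0.4,0,0,-0.012,0,0,0,0.4]

```text
time_s: 7.65
position: [0.6567, -0.097, 0.1397]
tool_rot: [[0.848, 0.53, 0.001], [0.53, -0.848, -0.0], [0.001, 0.001, -1.0]]
ft_force: [-0.2, -0.6, -4.7]
grip_width: 0.0332
```

Run:
```python
from h import *
delta((.6561,-.097,.1305),32); shot('wrist','w11')
im=np.load("pics/w11.npy");cv2.imwrite("pics/w11z.png",cv2.resize(im[180:340,220:420],None,fx=4,fy=4,interpolation=3))
```

```text
t 7.65 pos [ 0.6567 -0.097   0.1397] yaw 32.0 tilt [ 9.e-04 -4.e-04 -1.e+00] w 0.0332 F [-0.21 -0.63 -4.67] T [ 0.011 -0.055  0.064]
delta [-0.00072 -0.00045  0.01231] [ 2.5e-04 -1.9e-04  1.0e-05]
```

View pics/w11z.png

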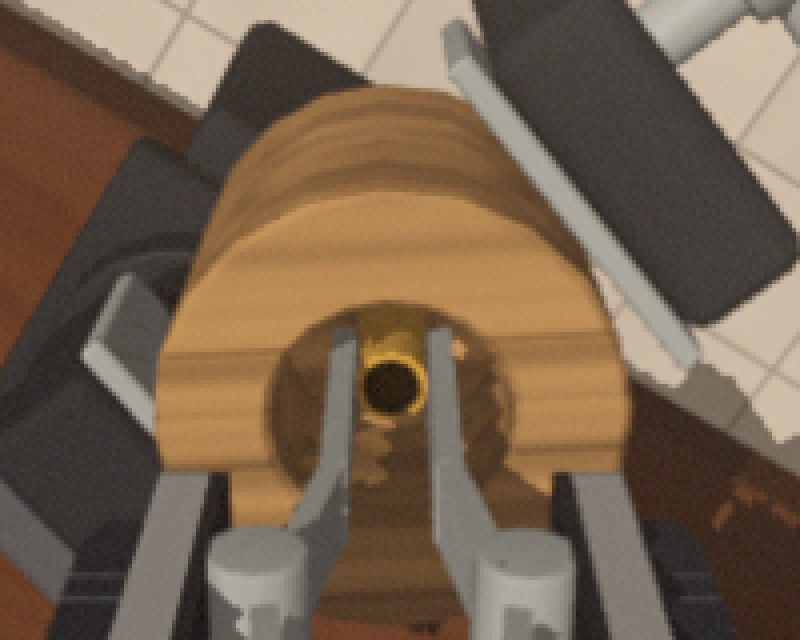

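jog_arm:
  deltas: [0,0,-0.003,0,0,0,0.4,0,0,-0.006,0,0,0,0.4,0,0,-0.01,0,0,0,0.4,0,0,-0.015,0,0,0,0.4,0,0,-0.025,0,0,0,0.4,0,0,-0.04,0,0,0,0.4,0,0,-0.06,0,0,0,0.4,0,0,-0.08,0,0,0,0.4,0,0,-0.09,0,0,0,0.4,0,0,-0.09,0,0,0,0.4]

```text
time_s: 8.53
position: [0.6575, -0.0972, 0.2101]
tool_rot: [[0.848, 0.53, 0.006], [0.53, -0.848, -0.002], [0.004, 0.005, -1.0]]
ft_force: [-0.9, -0.2, -0.1]
grip_width: 0.0333
```

Run:
```python
from h import *
delta((.5075,-.252,.20),32); shot('wrist','w12')
im=np.load("pics/w12.npy");cv2.imwrite("pics/w12z.png",cv2.resize(im[180:340,220:420],None,fx=4,fy=4,interpolation=3))
```

```text
t 8.53 pos [ 0.6575 -0.0972  0.2101] yaw 32.01 tilt [ 0.0061 -0.0021 -1.    ] w 0.0333 F [-0.89 -0.23 -0.12] T [ 0.017  0.001 -0.003]
delta [-0.27902  0.06902  0.01267] [ 1.6e-03 -1.3e-03  4.0e-05]
```

View pics/w12z.png

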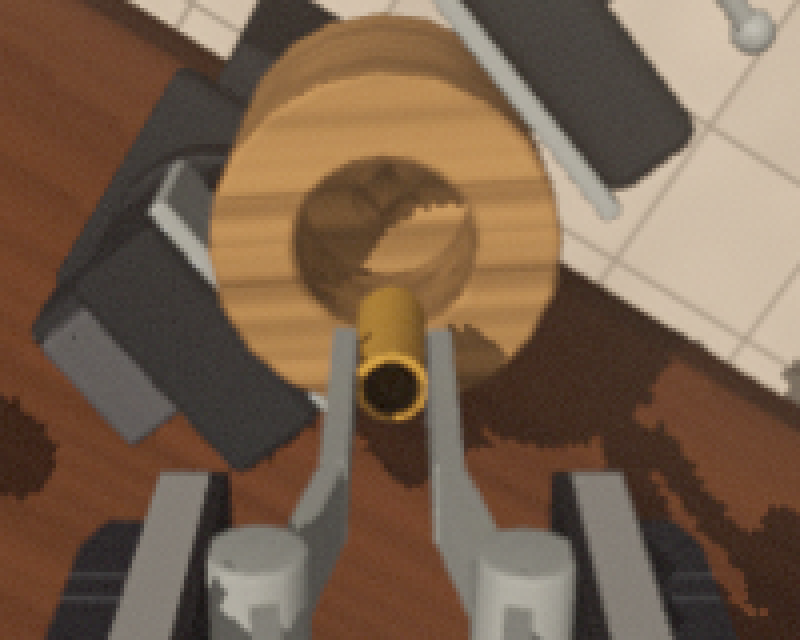

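jog_arm:
  deltas: [-0.279,0.069,0.01,0.0015,-0.0013,0,0.4,-0.279,0.069,0.01,0.0015,-0.0013,0,0.4,-0.279,0.069,0.01,0.0015,-0.0013,0,0.4,-0.279,0.069,0.01,0.0015,-0.0013,0,0.4,-0.279,0.069,0.01,0.0015,-0.0013,0,0.4,-0.279,0.069,0.03,0.0015,-0.0013,0,0.4,-0.279,0.069,0.06,0.0015,-0.0013,0,0.4,-0.279,0.069,0.09,0.0015,-0.0013,0,0.4,-0.279,0.069,0.1,0.0015,-0.0013,0,0.4,-0.279,0.069,0.1,0.0015,-0.0013,0,0.4]

```text
time_s: 9.42
position: [0.506, -0.2511, 0.1301]
tool_rot: [[0.848, 0.53, -0.008], [0.53, -0.848, 0.004], [-0.004, -0.008, -1.0]]
ft_force: [0.1, 0.1, -0.4]
grip_width: 0.0333
```

Run:
```python
from h import *
delta((.5075,-.252,.075),32); shot('wrist','w13')
```

```text
t 9.42 pos [ 0.506  -0.2511  0.1301] yaw 32.0 tilt [-0.008   0.0043 -1.    ] w 0.0333 F [ 0.12  0.06 -0.4 ] T [ 0.023 -0.047  0.002]
delta [0.00143 0.00264 0.07346] [-2.50e-03  1.43e-03 -1.00e-05]
```

View pics/w13.png

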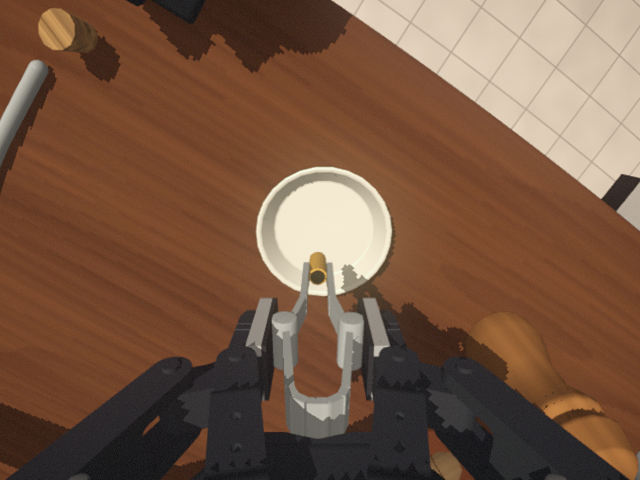

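jog_arm:
  deltas: [0.0014,0.004,0.03,-0.0025,0.0014,0,0.4,0.0014,0.004,0.055,-0.0025,0.0014,0,0.4,0.0014,0.004,0.065,-0.0025,0.0014,0,0.4,0.0014,0.004,0.065,-0.0025,0.0014,0,0.4,0.0014,0.004,0.065,-0.0025,0.0014,0,0.4]

```text
time_s: 9.88
position: [0.5097, -0.254, 0.0846]
tool_rot: [[0.848, 0.53, 0.005], [0.53, -0.848, -0.004], [0.002, 0.006, -1.0]]
ft_force: [0.4, -0.0, -1.5]
grip_width: 0.0328
```

Run:
```python
from h import *
delta((.5075,-.252,.072),32); shot('wrist','w14')
shot('scene','s14',(200,150,320,250),6)
delta((.5075,-.252,.072),32)
im=np.load("pics/w14.npy");cv2.imwrite("pics/w14z.png",cv2.resize(im[180:340,220:420],None,fx=4,fy=4,interpolation=3))
```

```text
t 9.88 pos [ 0.5097 -0.254   0.0846] yaw 32.02 tilt [ 0.0048 -0.0039 -1.    ] w 0.0328 F [ 0.38 -0.05 -1.47] T [-0.017  0.013  0.038]
delta [-0.00118 -0.00391  0.01677] [ 0.00187 -0.00064  0.0001 ]
t 9.98 pos [ 0.5099 -0.2541  0.085 ] yaw 32.01 tilt [ 0.0058 -0.0047 -1.    ] w 0.0331 F [-0.05  0.35 -0.12] T [-0.053 -0.029 -0.042]
delta [-0.0012  -0.00422  0.01735] [ 2.25e-03 -7.60e-04  7.00e-05]
```

View pics/w14z.png

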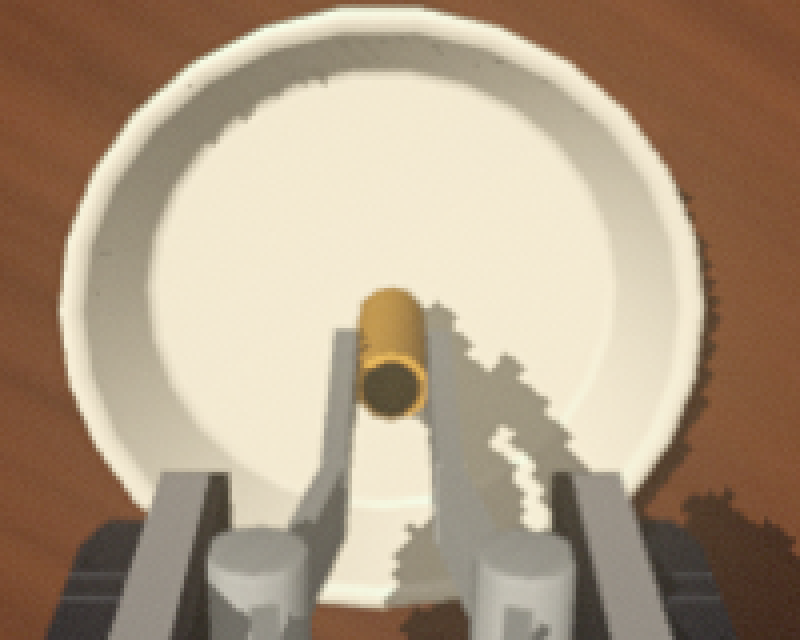

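View pics/s14.png

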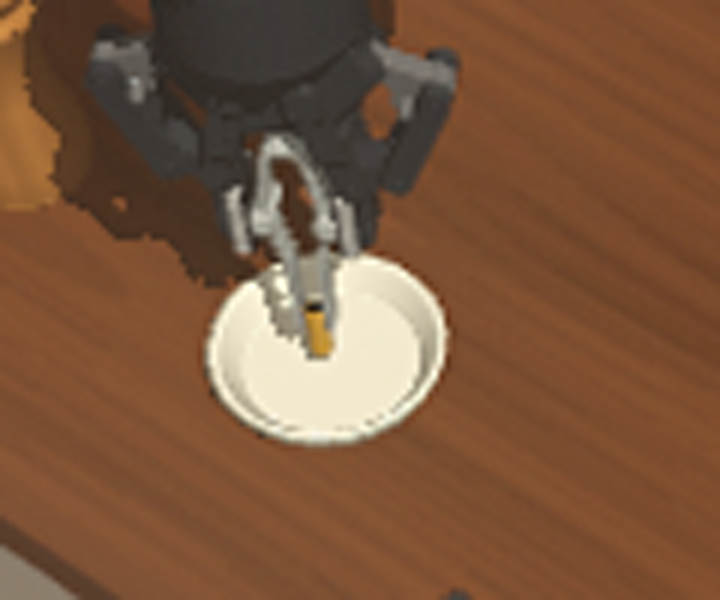

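jog_arm:
  deltas: [0,-0.001,0.006,0.002,-0.0007,0,0.4,0,-0.001,0.012,0.002,-0.0007,0,0.4,0,-0.001,0.015,0.002,-0.0007,0,0.4,0,-0.001,0.015,0.002,-0.0007,0,0.4]

```text
time_s: 10.32
position: [0.5088, -0.2531, 0.0719]
tool_rot: [[0.848, 0.53, -0.002], [0.53, -0.848, 0.001], [-0.001, -0.002, -1.0]]
ft_force: [0.5, 0.1, -0.5]
grip_width: 0.0331
```

jog_arm:
  deltas: [0,0,0.0012,0,0,0,0.4,0,0,0.0012,0,0,0,0.4]

```text
time_s: 10.48
position: [0.5089, -0.2532, 0.0717]
tool_rot: [[0.848, 0.53, -0.001], [0.53, -0.848, 0.001], [-0.0, -0.001, -1.0]]
ft_force: [-0.2, -0.3, 1.7]
grip_width: 0.0331
```

jog_arm:
  deltas: [0,0,0.0012,0,0,0,0.4,0,0,0.0012,0,0,0,0.4]

```text
time_s: 10.65
position: [0.5092, -0.2535, 0.0712]
tool_rot: [[0.848, 0.53, -0.0], [0.53, -0.848, -0.0], [-0.0, -0.0, -1.0]]
ft_force: [-0.7, 0.2, 5.1]
grip_width: 0.0332
```

jog_arm:
  deltas: [0,0,-0.001,0,0,0,0.3,0,0,-0.001,0,0,0,0.22,0,0,-0.001,0,0,0,0.18,0,0,-0.001,0,0,0,0.15,0,0,-0.001,0,0,0,0.12,0,0,-0.001,0,0,0,0.12,0,0,-0.001,0,0,0,0.12]

```text
time_s: 11.23
position: [0.5088, -0.2531, 0.0712]
tool_rot: [[0.848, 0.53, -0.001], [0.53, -0.848, 0.001], [-0.001, -0.002, -1.0]]
ft_force: [-0.7, 0.5, -0.4]
grip_width: 0.038
```

Run:
```python
from h import *
shot('wrist','w15')
delta((.5075,-.252,.072),32)
im=np.load("pics/w15.npy");cv2.imwrite("pics/w15z.png",cv2.resize(im[180:340,220:420],None,fx=4,fy=4,interpolation=3))
```

```text
t 11.28 pos [ 0.5088 -0.2531  0.0712] yaw 32.0 tilt [-0.0015  0.0011 -1.    ] w 0.0375 F [ 0.47 -0.66 -0.81] T [ 0.016 -0.023  0.015]
delta [-0.00068 -0.00221 -0.00107] [-0.00055  0.00021 -0.     ]
```

View pics/w15z.png

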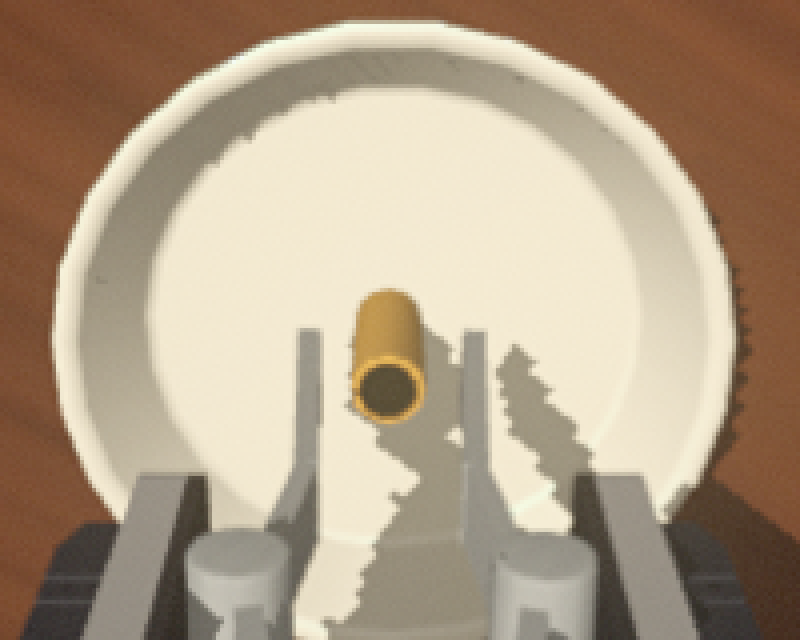

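Released; the sleeve stands upright in the dish between the tips. Rise straight up.

jog_arm:
  deltas: [0,0,-0.015,0,0,0,0.12,0,0,-0.04,0,0,0,0.12,0,0,-0.08,0,0,0,0.12,0,0,-0.13,0,0,0,0.12,0,0,-0.18,0,0,0,0.12,0,0,-0.18,0,0,0,0.12,0,0,-0.18,0,0,0,0.12]

```text
time_s: 11.87
position: [0.5095, -0.2536, 0.2081]
tool_rot: [[0.848, 0.53, 0.002], [0.53, -0.848, -0.002], [0.001, 0.003, -1.0]]
ft_force: [0.1, -0.0, -1.1]
grip_width: 0.0377
```

Run:
```python
from h import *
shot('wrist','w16')
delta((.4495,.2198,.20),32.2)
```

```text
t 11.92 pos [ 0.5089 -0.2532  0.2062] yaw 32.0 tilt [-1.1e-03  8.0e-04 -1.0e+00] w 0.0376 F [ 0.42 -0.12 -0.94] T [-0.009 -0.004  0.022]
delta [ 0.26704 -0.57676  0.00884] [-0.00039  0.00015 -0.0011 ]
```

View pics/w16.png

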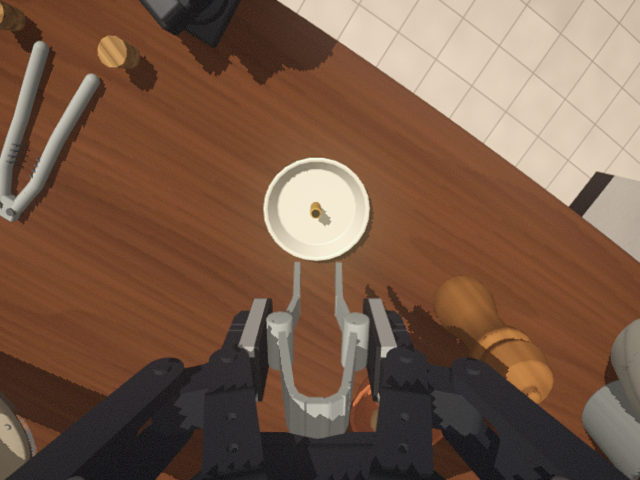

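jog_arm:
  deltas: [0.267,-0.577,0,0,0,-0.001,0.12,0.267,-0.577,0,0,0,-0.001,0.12,0.267,-0.577,0,0,0,-0.001,0.12,0.267,-0.577,0,0,0,-0.001,0.12,0.267,-0.577,0,0,0,-0.001,0.12,0.267,-0.577,0,0,0,-0.001,0.12,0.267,-0.577,0,0,0,-0.001,0.12,0.267,-0.577,0,0,0,-0.001,0.12,0.267,-0.577,0,0,0,-0.001,0.12,0.267,-0.577,0,0,0,-0.001,0.12,0.267,-0.577,0,0,0,-0.001,0.12,0.267,-0.577,0,0,0,-0.001,0.12]

```text
time_s: 12.92
position: [0.4475, 0.2235, 0.2051]
tool_rot: [[0.845, 0.535, -0.005], [0.535, -0.845, 0.001], [-0.003, -0.004, -1.0]]
ft_force: [-1.1, 0.9, -1.6]
grip_width: 0.0378
```

Run:
```python
from h import *
delta((.4495,.2198,.12),32.2)
```

```text
t 12.92 pos [0.4475 0.2235 0.2051] yaw 32.35 tilt [-0.0048  0.0012 -1.    ] w 0.0378 F [-1.05  0.95 -1.61] T [-0.023 -0.004  0.012]
delta [-4.0000e-05  5.9800e-03  1.1351e-01] [-0.00115  0.0011   0.00086]
```

jog_arm:
  deltas: [0,0.006,0.03,-0.001,0.001,0.0009,0.12,0,0.006,0.08,-0.001,0.001,0.0009,0.12,0,0.006,0.115,-0.001,0.001,0.0009,0.12,0,0.006,0.115,-0.001,0.001,0.0009,0.12,0,0.006,0.115,-0.001,0.001,0.0009,0.12,0,0.006,0.115,-0.001,0.001,0.0009,0.12]

```text
time_s: 13.42
position: [0.4523, 0.2161, 0.1214]
tool_rot: [[0.848, 0.53, 0.004], [0.53, -0.848, 0.0], [0.003, 0.002, -1.0]]
ft_force: [0.1, -0.0, -0.2]
grip_width: 0.0377
```

Run:
```python
from h import *
delta((.4495,.2198,.12),32.2); shot('wrist','w17')
delta((.4495,.2198,.12),32.2)
im=np.load("pics/w17.npy");cv2.imwrite("pics/w17z.png",cv2.resize(im[180:340,220:420],None,fx=4,fy=4,interpolation=3))
```

```text
t 13.42 pos [0.4523 0.2161 0.1214] yaw 32.01 tilt [ 3.8e-03  2.0e-04 -1.0e+00] w 0.0377 F [ 0.15 -0.04 -0.24] T [ 0.066 -0.015  0.012]
delta [-0.00059 -0.00616  0.00184] [ 0.00059 -0.00105 -0.00107]
t 13.47 pos [0.4526 0.2161 0.1218] yaw 32.01 tilt [ 5.1e-03  4.0e-04 -1.0e+00] w 0.0374 F [-0.18  0.22  0.1 ] T [-0.02  -0.006 -0.001]
delta [-0.00088 -0.00631  0.00242] [ 0.00074 -0.00144 -0.00107]
```

View pics/w17z.png

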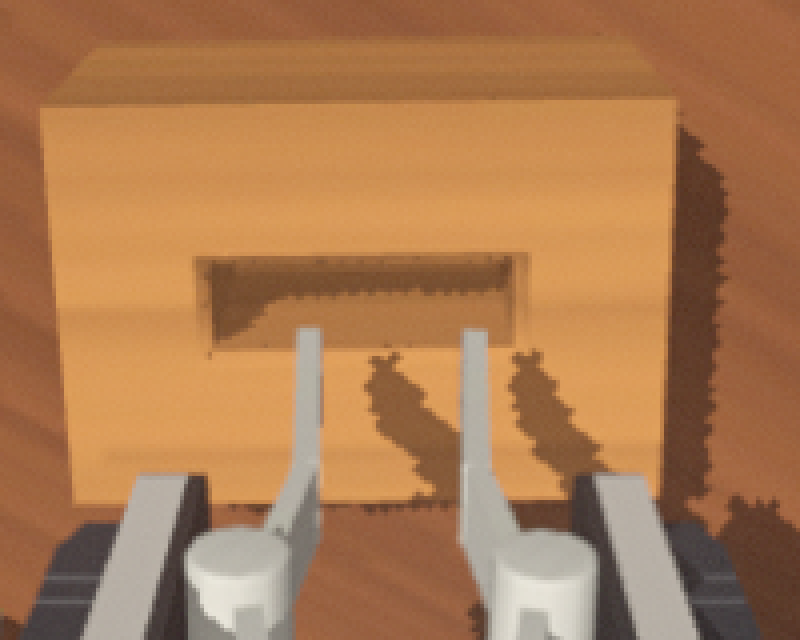

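jog_arm:
  deltas: [-0.0008,-0.0062,0,0.0006,-0.0012,-0.001,0.12,-0.0008,-0.0062,0.006,0.0006,-0.0012,-0.001,0.12,-0.0008,-0.0062,0.006,0.0006,-0.0012,-0.001,0.12,-0.0008,-0.0062,0.006,0.0006,-0.0012,-0.001,0.12]

```text
time_s: 13.8
position: [0.4488, 0.2198, 0.1162]
tool_rot: [[0.846, 0.533, -0.001], [0.533, -0.846, -0.0], [-0.001, -0.0, -1.0]]
ft_force: [0.4, -0.9, -0.2]
grip_width: 0.0376
```

Run:
```python
from h import *
shot('wrist','w18'); delta((.4495,.2198,.06),32.2)
im=np.load("pics/w18.npy");cv2.imwrite("pics/w18z.png",cv2.resize(im[180:340,220:420],None,fx=4,fy=4,interpolation=3))
```

```text
t 13.85 pos [0.4488 0.2197 0.1162] yaw 32.2 tilt [-1.e-03 -4.e-04 -1.e+00] w 0.0378 F [ 0.58  0.08 -0.65] T [-0.049  0.023 -0.028]
delta [0.00087 0.00039 0.07496] [-6.0e-05  3.3e-04  2.0e-05]
```

View pics/w18z.png

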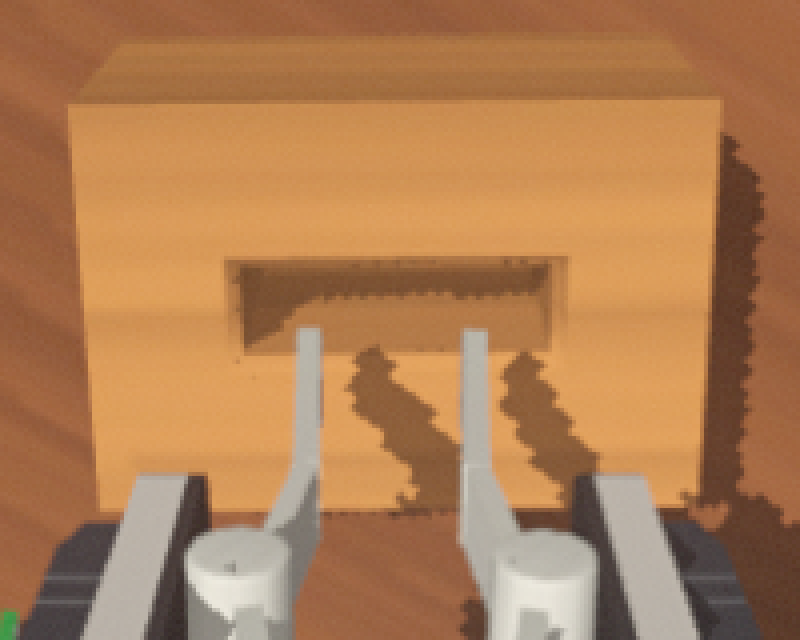

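Run:
```python
from h import *
c,s,im=load("w18")
R=np.array(s["tool_rot"]);p=s["position"]
def ontool(uv,z):
    o,d=ray(c,uv); o=R.T@(o-p); d=R.T@d; return (o+d*(z-o[2])/d[2]).round(4)
Z=lambda a,b:(220+a/4,180+b/4)
for q in [(225,257),(568,257),(245,354),(550,354)]: print(ontool(Z(*q),p[2]-.05))
print(ontool(Z(392,329),.0484))
```

```text
[ 0.0081 -0.0244  0.0662]
[0.0081 0.0253 0.0662]
[-0.0071 -0.022   0.0662]
[-0.0072  0.0232  0.0662]
[ 0.004  -0.0003  0.0484]
```

jog_arm:
  deltas: [0.0015,0.0008,0.008,0,0,0,0.12,0.0015,0.0008,0.02,0,0,0,0.12,0.0015,0.0008,0.032,0,0,0,0.12,0.0015,0.0008,0.032,0,0,0,0.12]

```text
time_s: 14.18
position: [0.449, 0.2195, 0.0899]
tool_rot: [[0.846, 0.533, -0.005], [0.533, -0.846, -0.001], [-0.005, -0.002, -1.0]]
ft_force: [0.8, -0.4, -1.1]
grip_width: 0.0377
```

Run:
```python
from h import *
shot('wrist','w19'); delta((.4495,.2198,.06),32.2)
im=np.load("pics/w19.npy");cv2.imwrite("pics/w19z.png",cv2.resize(im[180:340,220:420],None,fx=4,fy=4,interpolation=3))
```

```text
t 14.23 pos [0.4494 0.2196 0.0907] yaw 32.19 tilt [-0.0041 -0.001  -1.    ] w 0.0379 F [-0.58  0.81 -0.14] T [-0.015  0.039  0.005]
delta [ 0.00041 -0.00013  0.04096] [-4.10e-04  1.26e-03 -4.00e-05]
```

View pics/w19z.png

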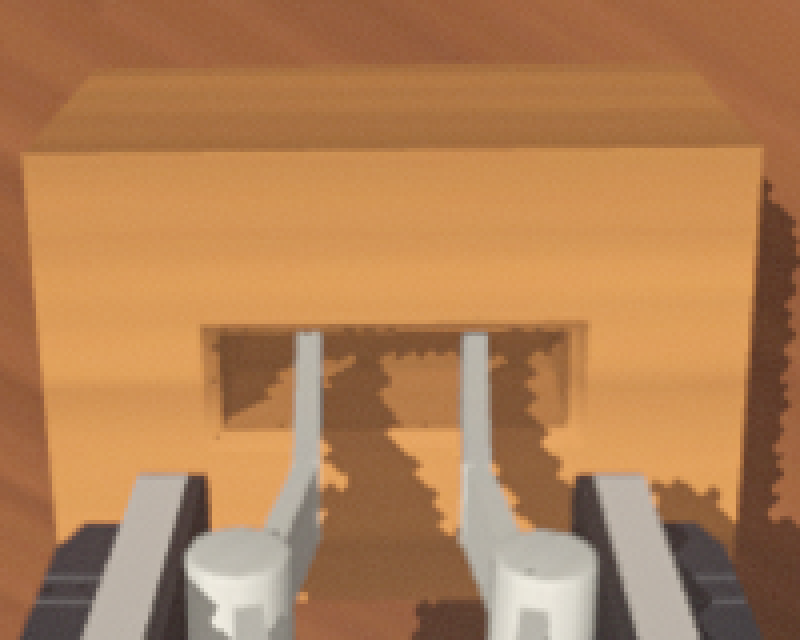

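jog_arm:
  deltas: [0.0004,0,0.012,0,0.0012,0,0.12,0.0004,0,0.025,0,0.0012,0,0.12,0.0004,0,0.037,0,0.0012,0,0.12,0.0004,0,0.037,0,0.0012,0,0.12,0.0004,0,0.037,0,0.0012,0,0.12]

```text
time_s: 14.65
position: [0.4502, 0.2199, 0.0641]
tool_rot: [[0.846, 0.533, 0.001], [0.533, -0.846, 0.001], [0.002, -0.001, -1.0]]
ft_force: [-0.4, 0.1, -0.5]
grip_width: 0.0376
```

Run:
```python
from h import *
delta((.4495,.2198,.06),32.2)
```

```text
t 14.65 pos [0.4502 0.2199 0.0641] yaw 32.2 tilt [ 0.0011  0.0014 -1.    ] w 0.0376 F [-0.42  0.09 -0.52] T [ 0.015 -0.007 -0.053]
delta [-0.00089 -0.00034  0.00545] [-2.0e-04 -5.4e-04 -1.0e-05]
```

Lower the last millimetres until the tips touch the floor.

jog_arm:
  deltas: [0,0,0.003,0,0,0,0.12,0,0,0.004,0,0,0,0.12,0,0,0.004,0,0,0,0.12]

```text
time_s: 14.9
position: [0.4504, 0.22, 0.0615]
tool_rot: [[0.846, 0.533, 0.002], [0.533, -0.846, 0.002], [0.003, -0.0, -1.0]]
ft_force: [0.3, 1.0, 0.4]
grip_width: 0.0378
```

jog_arm:
  deltas: [0,0,0.0012,0,0,0,0.12,0,0,0.0012,0,0,0,0.12]

```text
time_s: 15.07
position: [0.4504, 0.22, 0.0605]
tool_rot: [[0.846, 0.533, 0.002], [0.533, -0.846, 0.002], [0.003, -0.0, -1.0]]
ft_force: [-0.1, -0.6, -0.5]
grip_width: 0.0372
```

jog_arm:
  deltas: [0,0,0.0012,0,0,0,0.12,0,0,0.0012,0,0,0,0.12]

```text
time_s: 15.23
position: [0.4509, 0.2201, 0.0603]
tool_rot: [[0.846, 0.533, 0.004], [0.533, -0.846, 0.002], [0.004, 0.0, -1.0]]
ft_force: [-0.3, 0.0, 6.7]
grip_width: 0.0376
```

jog_arm:
  deltas: [0,0,0.0008,0,0,0,0.12,0,0,0.0008,0,0,0,0.12]

```text
time_s: 15.4
position: [0.4511, 0.2202, 0.06]
tool_rot: [[0.846, 0.533, 0.005], [0.533, -0.846, 0.002], [0.005, 0.001, -1.0]]
ft_force: [-0.8, -0.6, 8.7]
grip_width: 0.0377
```

jog_arm:
  deltas: [0,0,-0.001,0,0,0,0.08,0,0,-0.001,0,0,0,0.04,0,0,-0.001,0,0,0,0,0,0,-0.001,0,0,0,-0.1,0,0,-0.001,0,0,0,-0.25,0,0,-0.001,0,0,0,-0.4,0,0,-0.001,0,0,0,-0.4,0,0,-0.001,0,0,0,-0.4]

```text
time_s: 16.07
position: [0.4502, 0.2199, 0.0596]
tool_rot: [[0.846, 0.533, 0.002], [0.533, -0.846, 0.002], [0.002, -0.0, -1.0]]
ft_force: [-0.0, 0.8, -0.4]
grip_width: 0.0598
```

Run:
```python
from h import *
delta((.4495,.2198,.06),32.2); shot('wrist','w20')
```

```text
t 16.07 pos [0.4502 0.2199 0.0596] yaw 32.2 tilt [ 0.0018  0.0016 -1.    ] w 0.0598 F [-0.01  0.75 -0.41] T [-0.035  0.044  0.017]
delta [-0.00094 -0.00038 -0.00059] [-0.00013 -0.00074  0.     ]
```

View pics/w20.png

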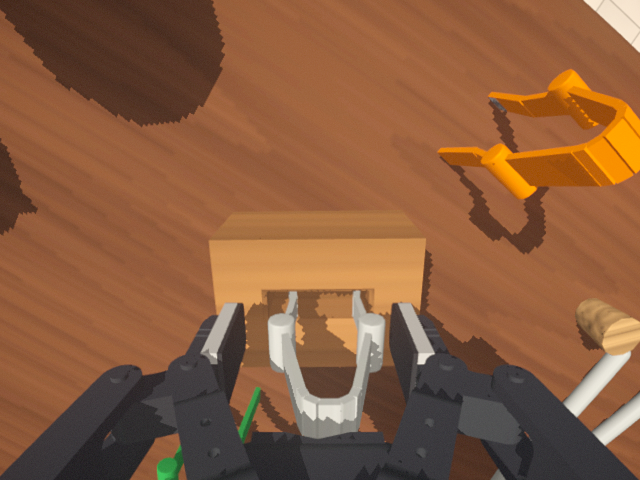

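jog_arm:
  deltas: [0,0.003,0,0,0,0,-0.4,0,0.003,-0.01,0,0,0,-0.4,0,0.003,-0.04,0,0,0,-0.4,0,0.003,-0.08,0,0,0,-0.4,0,0.003,-0.13,0,0,0,-0.4,0,0.003,-0.18,0,0,0,-0.4,0,0.003,-0.22,0,0,0,-0.4,0,0.003,-0.22,0,0,0,-0.4,0,0.003,-0.22,0,0,0,-0.4]

```text
time_s: 16.87
position: [0.4515, 0.2178, 0.2264]
tool_rot: [[0.846, 0.533, 0.006], [0.533, -0.846, 0.002], [0.006, 0.001, -1.0]]
ft_force: [-0.2, -0.8, -1.3]
grip_width: 0.0597
```

Run:
```python
from h import *
delta((.4495,.2198,.06),32.2); shot('wrist','w21'); shot('scene','s21'); shot('top','t21')
im=np.load("pics/w21.npy");cv2.imwrite("pics/w21z.png",cv2.resize(im[155:255,250:380],None,fx=6,fy=6,interpolation=3))
im=np.load("pics/s21.npy");cv2.imwrite("pics/s21z.png",cv2.resize(im[140:320,200:500],None,fx=2.6,fy=2.6,interpolation=3))
```

```text
t 16.87 pos [0.4515 0.2178 0.2264] yaw 32.2 tilt [ 0.0058  0.0024 -1.    ] w 0.0597 F [-0.19 -0.8  -1.31] T [0.052 0.024 0.043]
delta [-0.00228 -0.00388  0.22188] [ 0.00032 -0.00197  0.     ]
```

View pics/w21z.png

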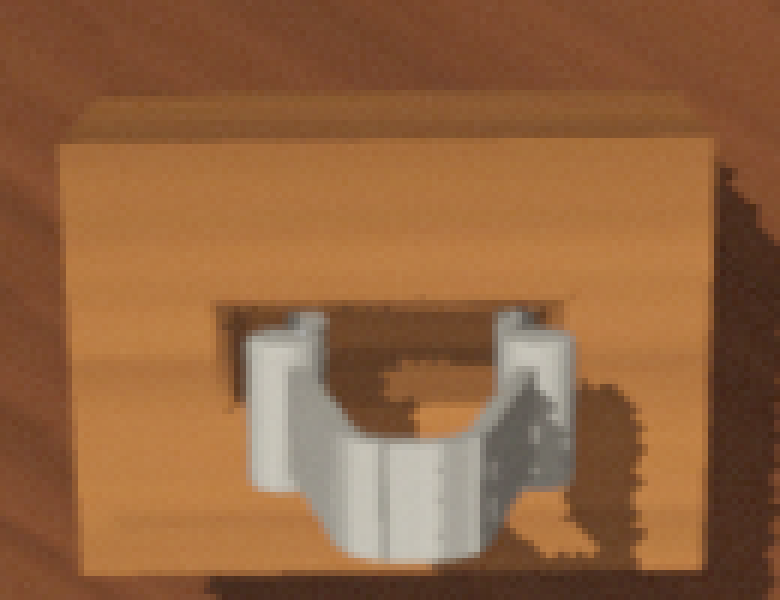

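View pics/s21z.png

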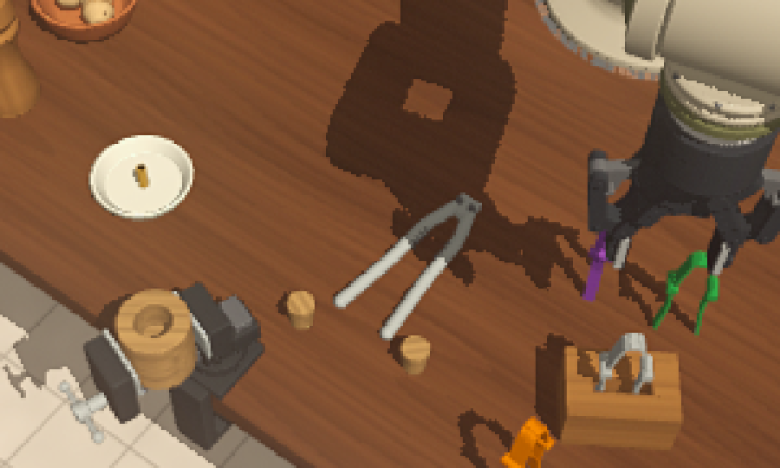

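View pics/t21.png

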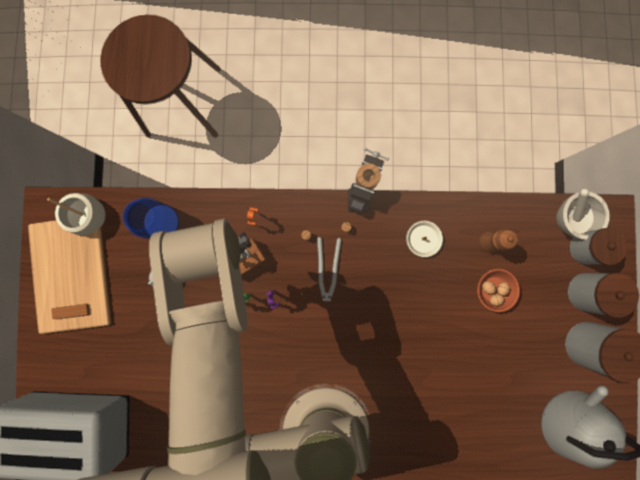

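```bash
python3 -c "
from rig import close_job
print(close_job())"
```

```text
the job is handed in; nothing more can be done
None
```

I took the tongs from the block and drew the sleeve straight up out of the cork with them. I then lowered it into the white dish and let go only after it touched the dish floor. The tongs are back in the slot of their block, and I handed the job in at about 17 s.

- **Drawing the sleeve:** I squeezed with 36 N per finger, which should be about 7 N at each tip. The pull read about 4.7 N, and the sleeve did not slip. Its ring looked the same width in the pictures before and after the squeeze.
- **Cork:** I saw no sign of the tips touching it, and the forces I read in the bore were only sensor noise plus the pull on the sleeve.
- **Last pictures:** the sleeve stands upright in the dish, and the tongs stand upright in the slot. The bystanders and the coloured look-alikes look where they were, except the jar and egg timer. The arm hid most of those two in the final views, but it did not go near them.
- **Two checks that were slightly off:** the tongs sit about 2–3 mm off the middle of the slot along its length, still inside it. Shut on the sleeve, the gripper read 33.2 mm against the expected 34.5 mm.

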